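Fill the cheese tray and ring it up

ROBOT

A 6-joint arm with a two-finger parallel gripper is mounted at the origin on the work surface. World frame = base frame: x ahead of the robot, y to its left, z up, the work surface at z = 0. Lengths are in m, angles in rad, forces in N, time in s.
With the tool pointing down it reaches from about 0.225 to 0.875 m from the base axis. Payload 3.4 kg.
Tool frame: the origin (TCP) lies between the finger pads; the fingertips stand 11 mm ahead of it and the grasp point (between the pads) lies 8 mm behind it (tips_ahead is the distance from the TCP to the fingertips, in m); z points along the fingers, x is the direction in which the jaws open and shut, and the axes are right-handed (so a half turn about z gives the same grasp; the last joint's range is limited). The gripper opens to 85 mm and grips with 20 to 120 N. Pads are 22 mm wide; open, the fingers measure 114 mm over their backs; the gripper's body (76 mm by 85 mm) begins 54 mm behind the grasp point. The pads swing forward as they close: fully open they stand 13 mm farther back than shut.
Start: joints at [1.152, 0.276, 1.505, -0, 1.361, -0.121], TCP at [0.169, 0.55, 0.242] pointing down, gripper open.
Joint ranges: [-2.89, 2.89], [-0.75, 2.08], [0.22, 2.7], [-1.18, 4.32], [0.11, 2.71], [-2.7, 2.7]. Speed limits (rad/s): [2.57, 2.57, 3.14, 3.14, 3.14, 3.14].

INTERFACE

Orientations are given as a unit quaternion [w, x, y, z].
In Python, from rig import get_state, get_image, sign_off, masks_of, tips_ahead gives the robot as it stands.
- The arm moves only by the tool play_rows, never from a script. Its argument "series" is a list of rows, each an object of numbers: "fingers": the closure, from -1 (fully open) to 1 (shut); "dx", "dy", "dz": the shift along the world's x, y, z in mm; "turn": the turn about the world's z in rad. A call has 1 to 20 rows; each row shifts and turns the pose as measured when the row begins; what a row does not reach is not made up. A row lasts 1/12 s, in which the tool goes at most 41.7 mm and 7.16 degrees, less where a joint would pass 70% of its speed; a pose out of reach is approached as far as the arm can. A call with a gripper value outside its range is refused whole. The fingers move at their own pace and stop on an object; "squeeze" is the grip in N (left out, the last holds). Time passes only in rows, so rows that do not move let the fingers close. It gives the time, the measured TCP pose, the force and the opening at its end, in the units of the state.
- get_state(): the state, without advancing time (a new reading comes with each control period).
- get_image(name): name is "scene" or "top" or "wrist"; returns a dict with "pixels" (420x560x3 uint8, red, green, blue), "vfov" (degrees; the focal length in pixels is half the picture's height over the tangent of half this angle, whatever the lens; pixels are square), "cx", "cy" (the principal point, pixels), "rvec" (rotation vector, rad) and "tvec" (3), from world to camera coordinates, as OpenCV has them; the wrist camera has in their place "hand_eye" (4x4, takes a point from camera to tool coordinates, whose origin is the TCP and whose axes are the tool frame's). Camera axes: x right, y down, z forward; pixel columns grow to the right and rows downward; lengths in m; the calibration is good to about 2 mm. A picture is of the moment at which its call begins: read the wrist's pose just before it. There is no depth.
- sign_off(): hands the job in, once; it reports no verdict.
Trained networks look in a picture, given as the dict that the camera call returned (one of the last four; its "shot" number tells which), for a name from the list of things; names that differ only in an ending like _2 or _b are one class to them, and where a whole thing is asked for, a point or a joint stands for the part that bears it (a point fixed in the world has none). Each returns a list of dicts, best first, with "p" (0 to 1); they miss things now and then, are a little off and sometimes report something else, mostly with a low value. They report only what shows in the picture. A call takes as long as a camera call. They do not tell look-alikes from the thing itself.
- masks_of(picture, label): "region" (420x560 bool, what is visible of it) and "xy" ([column, row] in pixels, amid what is visible of it).
The state is a dict: "clock": time; "qpos": joint angles; "qd": joint speeds; "effort": joint torques, N m; "position": TCP position; "ee_rot": TCP orientation; "contact_force": force on the tool from outside, world axes, zero at the start; "moment": the same for the moment, N m; "width": finger opening in m.
Only numpy, scipy, OpenCV 4.12 (cv2) and the standard library are available. Lean on these libraries where they do the work, as an engineer would, in place of code of your own. Each camera call takes 0.05 s, during which the arm holds its last target. There are 200 camera calls.

TASK

Finish this order at the pass: pack the two loose cheese wedges from the cutting board into the empty end of the little wooden tray, alternating head to tail with the two already there so that all four lie flat inside its rim. Then ring for the waiter: press the plunger of the call bell under the overshelf right down to its stop and let it spring back up. Don't bump the overshelf, leave the bell standing where it is and don't knock over or push away anything else.

Things in the scene. Friction and masses are not known exactly. Their poses are not given: they have to be found in the camera images.
- tray: Small dark wooden tray with a low rim, fixed on a black rubber mat (105 x 170 x 4). Origin: underside centre, on the worktop. Floor 69 (its x) x 141 (its y), 10 above the origin; rim 6 thick, top 18 above the origin, inner faces sloping out 3.5. Four wedges fill it side by side, lengths along tray x, at x = 0, y = +46.5, +15.5, -15.5, -46.5. The last two are empty. (Sizes in mm.)
- wedge_a: A wedge already in the tray (tray y = +46.5 or +15.5, it varies), nose to the tray's +x. All four wedges are alike: pale hard cheese, thin brown rind on the wide end, 64 long, 40 high, in plan a symmetrical taper from a 44 wide heel to a 12 wide nose, end faces flat and parallel, about 80 g. Origin: centre of the underside (mid length); x points to the nose, z up. (Sizes in mm.)
- wedge_b: The other wedge already in the tray (at the other of those two places), like wedge_a, nose towards the tray's -x.
- wedge_c: Loose cheese wedge on the cutting board, like wedge_a, lying flat on its underside. Origin: centre of the underside, x to the nose.
- wedge_d: The second loose cheese wedge on the cutting board, like wedge_c.
- wedge_c_nose (a point): Top middle of the nose end of wedge_c (32 ahead of its origin, 40 up). (Sizes in mm.)
- wedge_d_nose (a point): Top middle of the nose end of wedge_d.
- board: White plastic cutting board, fixed, 340 (x) x 170 (y) x 12 high. Origin: centre of its underside. The loose wedges lie on its top. (Sizes in mm.)
- shelf: Stainless overshelf on two tube posts (32 across, at its x = +110, y = +-195), fixed. Origin: on the worktop below its centre. 280 (x) x 440 (y); its front edge (x = -140) faces the robot; top 320 up, turned-down lips all round reach down to 290. Crockery stands on it. (Sizes in mm.)
- bell: Call bell, loose on the worktop under the overshelf, 350 g: black base 84 across, steel dome 80 across and 44 high, sprung plunger on top. Origin: centre of the underside. It stands 50 to 85 behind the shelf's front edge in one of three places about 130 apart; the ramekin and the jar have the other two. (Sizes in mm.)
- plunger_top (a point): Centre of the top of the bell's plunger head (brass button, 16 across, 6 thick, on a 7 thick stem); 60 above the worktop when up. Moves down with the plunger. (Sizes in mm.)
- bell_plunger (a joint): Travel of the bell's plunger in m: 0 up, 0.008 down on its stop. It moves straight down; the spring takes 1.5 N to start and 4.8 N at the stop, and lifts it back when let go.
- ramekin: White ramekin, 80 across, 42 high, loose, under the shelf. Origin: centre of the underside (so for all that follow). (Sizes in mm.)
- jar: Small amber jar with steel lid, 62 across, 75 high, loose, under the shelf. (Sizes in mm.)
- mill: Dark wooden pepper mill, 58 across, 157 high, loose. (Sizes in mm.)
- squeezer: Yellow squeeze bottle with a pointed nozzle, 62 across, 196 high, loose. (Sizes in mm.)
- bowl: Small steel bowl, 120 across, 50 high, loose. (Sizes in mm.)
- cheese: The uncut quarter of the cheese wheel, 85 radius, 40 high, loose on the far end of the board. (Sizes in mm.)
- knife: Kitchen knife lying flat before the shelf, about 295 long, 17 high, loose. Origin: on the underside at the handle end of the blade. (Sizes in mm.)
Not all that is in view belongs to the job. Leave any blue look-alike of the wedge_a alone.

How it is judged:
On the way, in this order (a step that is already met when the one before it is completed fails the run):
1. both loose wedges are packed into the tray, head to tail, and let go (horizontal distance between wedge_c_nose and wedge_d_nose above 0.055 m and z of wedge_c in the frame of tray between 0.007 and 0.013 m and angle between each of wedge_c, wedge_d, wedge_a, wedge_b's own z axis and vertical below 0.08 rad and y of wedge_c in the frame of tray between -0.058 and 0 m and x of wedge_c in the frame of tray between -0.01 and 0.01 m and z of wedge_d in the frame of tray between 0.007 and 0.013 m and y of wedge_d in the frame of tray between -0.058 and 0 m and x of wedge_d in the frame of tray between -0.01 and 0.01 m and z of wedge_a in the frame of tray between 0.007 and 0.013 m and y of wedge_a in the frame of tray between 0 and 0.058 m and x of wedge_a in the frame of tray between -0.01 and 0.01 m and z of wedge_b in the frame of tray between 0.007 and 0.013 m and y of wedge_b in the frame of tray between 0 and 0.058 m and x of wedge_b in the frame of tray between -0.01 and 0.01 m and contact force between the fingers and wedge_c below 0.3 N and contact force between the fingers and wedge_d below 0.3 N), for 0.2 s.
2. the bell's plunger is pressed down to its stop (value of joint bell_plunger above 0.0068 m), for 0.05 s.
At the end, for the whole second after the job is handed in: All four wedges lie flat on the tray floor (3 mm) inside the rim, the two added ones in its empty half with noses opposite ways; the plunger, once pressed past 6.8 of its 8 mm, is back up (2 mm); the bell is upright within 30 mm of where it stood; all at rest (horizontal distance between wedge_c_nose and wedge_d_nose above 0.055 m and z of wedge_c in the frame of tray between 0.007 and 0.013 m and angle between each of wedge_c, wedge_d, wedge_a, wedge_b's own z axis and vertical below 0.08 rad and y of wedge_c in the frame of tray between -0.058 and 0 m and x of wedge_c in the frame of tray between -0.01 and 0.01 m and z of wedge_d in the frame of tray between 0.007 and 0.013 m and y of wedge_d in the frame of tray between -0.058 and 0 m and x of wedge_d in the frame of tray between -0.01 and 0.01 m and z of wedge_a in the frame of tray between 0.007 and 0.013 m and y of wedge_a in the frame of tray between 0 and 0.058 m and x of wedge_a in the frame of tray between -0.01 and 0.01 m and z of wedge_b in the frame of tray between 0.007 and 0.013 m and y of wedge_b in the frame of tray between 0 and 0.058 m and x of wedge_b in the frame of tray between -0.01 and 0.01 m and value of joint bell_plunger below 0.002 m and distance of bell from where it was at the start of the episode below 0.03 m and angle between bell's own z axis and vertical below 0.1 rad and linear speed of each of wedge_a, wedge_b, wedge_c, wedge_d, bell below 0.02 m/s); the robot touches nothing.
It fails at once if something else was knocked over or pushed more than 5 cm ((angle between any of ramekin, jar, mill, squeezer, bowl, cheese, knife's own z axis and vertical above 0.5 rad or distance of any of ramekin, jar, mill, squeezer, bowl from where it was at the start of the episode above 0.05 m) or distance of any of cheese, knife from where it was at the start of the episode above 0.05 m).
It fails at once if the robot bumped the overshelf (more than 15 N) (contact force between any of the arm, the fingers and shelf above 15 N).
It fails at once if the bell was tipped (angle between bell's own z axis and vertical above 0.5 rad).
It also fails if it takes over 72 s, if anything falls off the work surface, if the arm or the gripper's body presses on something with over 40 N, if the wrist force passes 120 N, or if a joint passes its speed limit or range.

## Working session

There is one attempt and no reset: what is moved stays moved. The work goes in short steps, Python scripts to look and compute and a tool call to move; the robot and the scene stay as the last step left them, time stands still between calls to the robot, and variables do not carry over. Pictures are saved under pics/ and viewed, about 8 in all and at most 12, crops included, and the job is handed in when it is done.

Besides the shell and the picture viewer there is one more tool, called in YAML: its name, and indented under it one key for each argument. play_rows: Moves the arm, as the interface text tells. Its arguments: {"type":"object","properties":{"series":{"type":"array"},"squeeze":{"type":"number"}},"required":["series"]}

```bash
mkdir -p pics; cat > h.py <<'E'
import numpy as np, cv2
from rig import *
def K(p):
    h,w=p["pixels"].shape[:2]; f=h/2/np.tan(np.radians(p["vfov"])/2)
    return np.array([[f,0,p["cx"]],[0,f,p["cy"]],[0,0,1.]])
def qR(q):
    from scipy.spatial.transform import Rotation as R
    return R.from_quat([q[1],q[2],q[3],q[0]]).as_matrix()
def campose(p,st=None):
    "R,c : cam->world"
    if "rvec" in p:
        R=cv2.Rodrigues(np.array(p["rvec"],float))[0]; return R.T,-R.T@np.array(p["tvec"],float).ravel()
    H=np.array(p["hand_eye"]); Rt=qR(st["ee_rot"])
    return Rt@H[:3,:3], Rt@H[:3,3]+np.array(st["position"])
def unproj(p,uv,z,st=None):
    R,c=campose(p,st); uv=np.atleast_2d(np.array(uv,float))
    d=(R@np.linalg.inv(K(p))@np.c_[uv,np.ones(len(uv))].T).T
    return c+d*((z-c[2])/d[:,2])[:,None]
def proj(p,X,st=None):
    R,c=campose(p,st); X=(np.atleast_2d(X)-c)@R; q=(K(p)@X.T).T
    return q[:,:2]/q[:,2:]
def save(p,n,box=None,s=1):
    im=p["pixels"][:,:,::-1]
    if box: im=im[box[1]:box[3],box[0]:box[2]]
    cv2.imwrite("pics/"+n,cv2.resize(im,None,fx=s,fy=s,interpolation=cv2.INTER_CUBIC))
E
python3 - <<'E'
from h import *
st=get_state(); print({k:np.round(v,3) for k,v in st.items()}, tips_ahead if not callable(tips_ahead) else tips_ahead())
a=get_image("scene"); b=get_image("top"); save(a,"s0.png"); save(b,"t0.png")
for p,n in((a,"scene"),(b,"top")):
    print(n,p["vfov"],p["shot"],campose(p)[1].round(3))
    for l in ["tray","wedge_c","bell","plunger_top","shelf","board","cheese","ramekin","jar"]:
        print(l,[(round(m["p"],2),np.round(m["xy"]).tolist(),int(m["region"].sum())) for m in masks_of(p,l)])
E
```

```text
{'clock': np.float64(0.0), 'qpos': array([ 1.152,  0.277,  1.506, -0.   ,  1.361, -0.121]), 'qd': array([0.001, 0.001, 0.   , 0.   , 0.001, 0.   ]), 'effort': array([-2.0000e-03, -4.1677e+01, -2.4582e+01, -0.0000e+00,  1.1000e-02,
       -0.0000e+00]), 'position': array([0.169, 0.549, 0.241]), 'ee_rot': array([ 0.   ,  0.804,  0.594, -0.001]), 'contact_force': array([-0.014,  0.655,  0.418]), 'moment': array([-0.034, -0.056,  0.009]), 'width': np.float64(0.085)} 0.011
scene 46.54463092938819 1 [0.205 0.091 1.102]
tray [(0.67, [362.0, 227.0], 2136), (0.31, [121.0, 242.0], 914)]
wedge_c [(0.98, [326.0, 177.0], 478), (0.93, [339.0, 226.0], 481), (0.73, [434.0, 192.0], 539), (0.68, [354.0, 232.0], 420), (0.59, [446.0, 226.0], 441), (0.57, [371.0, 282.0], 486)]
bell [(0.81, [117.0, 244.0], 911), (0.6, [448.0, 224.0], 476), (0.18, [256.0, 297.0], 1860)]
plunger_top [(0.52, [114.0, 234.0], 39)]
shelf [(0.79, [131.0, 154.0], 38277)]
board [(0.7, [432.0, 205.0], 7450), (0.17, [354.0, 232.0], 409)]
cheese [(0.96, [413.0, 141.0], 1195)]
ramekin [(0.83, [177.0, 237.0], 904)]
jar [(0.88, [226.0, 220.0], 613)]
top 44.93758579819081 2 [0.33  0.015 1.188]
tray [(0.72, [353.0, 248.0], 2329), (0.57, [122.0, 175.0], 37902), (0.34, [441.0, 257.0], 488)]
wedge_c [(0.74, [357.0, 307.0], 405), (0.71, [431.0, 217.0], 474), (0.66, [320.0, 195.0], 467), (0.62, [327.0, 248.0], 440), (0.58, [344.0, 253.0], 422), (0.55, [116.0, 256.0], 175)]
bell [(0.68, [114.0, 253.0], 179), (0.59, [327.0, 248.0], 400), (0.51, [428.0, 217.0], 474)]
plunger_top []
shelf [(0.78, [123.0, 176.0], 37747), (0.65, [430.0, 219.0], 510)]
board [(0.6, [430.0, 227.0], 7828), (0.19, [440.0, 256.0], 433)]
cheese [(0.6, [415.0, 160.0], 1199)]
ramekin [(0.64, [166.0, 250.0], 248), (0.33, [342.0, 251.0], 469)]
jar [(0.65, [223.0, 243.0], 79)]
```

```bash
python3 - <<'E'
import cv2
a=cv2.imread('pics/s0.png');cv2.imwrite('pics/s0c.png',cv2.resize(a[90:340,280:560],None,fx=2.4,fy=2.4,interpolation=cv2.INTER_CUBIC))
E
```

```text
(no output)
```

View pics/s0.png

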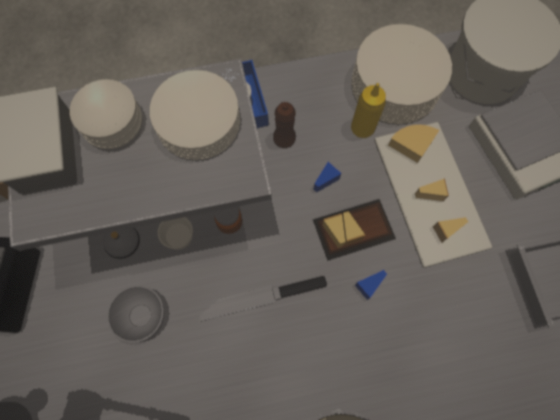

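View pics/s0c.png

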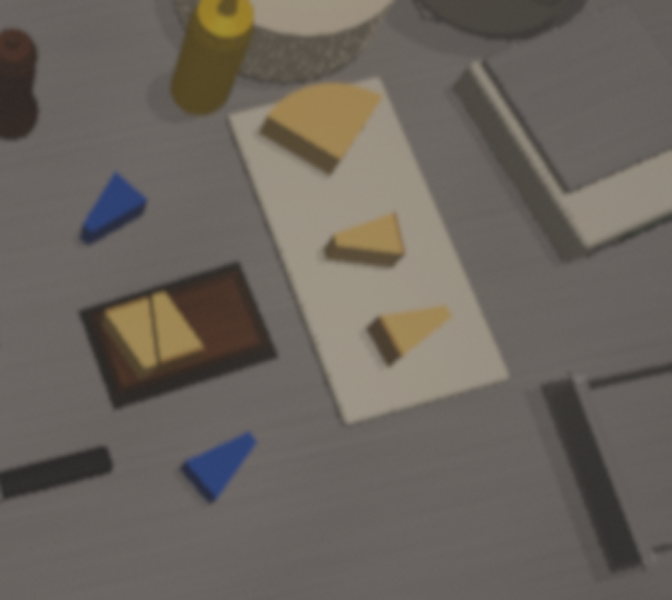

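The scene view shows the tray at (354,229), its two wedges in the left half. There are four candidates for the loose wedges. The pale ones on the white board at (434,190) and (450,227) fit. The blue ones at (326,177) and (371,283) are look-alikes and stay. The bell is the left thing under the shelf at (120,240), then the ramekin at (176,233) and the jar at (229,220).

```bash
cat >> h.py <<'E'
from scipy.optimize import minimize
def wedgeV(x,y,th,z0):
    P=np.array([[-32,-22],[32,-6],[32,6],[-32,22]])/1e3
    c,s=np.cos(th),np.sin(th); P=P@np.array([[c,s],[-s,c]])+[x,y]
    return np.r_[np.c_[P,np.full(4,z0)],np.c_[P,np.full(4,z0+.04)]]
def rectV(x,y,th,hx,hy,z):
    P=np.array([[-hx,-hy],[hx,-hy],[hx,hy],[-hx,hy]]); c,s=np.cos(th),np.sin(th)
    return np.c_[P@np.array([[c,s],[-s,c]])+[x,y],np.full(4,z)]
def fit(views,modelV,x0,ths,smooth=4):
    "views: [(pic,state,mask)], maximise soft IoU of the hull"
    def cost(v):
        t=0
        for p,st,m in views:
            q=proj(p,modelV(*v),st); h=cv2.convexHull(q.astype(np.float32))
            r=np.zeros((420*smooth,560*smooth),np.uint8)
            cv2.fillConvexPoly(r,np.round((h+.5)*smooth*16-8).astype(np.int32),1,shift=4)
            r=cv2.resize(r.astype(np.float32),(560,420),interpolation=cv2.INTER_AREA)
            t+=1-np.minimum(r,m).sum()/np.maximum(r,m).sum()
        return t/len(views)
    best=None
    for th in ths:
        s0=np.array([*x0,th]); sim=np.vstack([s0]+[s0+d for d in np.diag([.008,.008,.2])])
        r=minimize(cost,s0,method="Nelder-Mead",options=dict(initial_simplex=sim,xatol=1e-4,fatol=1e-4,maxiter=150))
        if best is None or r.fun<best.fun: best=r
    return best.x,best.fun
def near(ms,uv,d=15):
    ms=[m for m in ms if np.hypot(*(np.array(m["xy"])-uv))<d]
    return ms[0]["region"].astype(np.float32) if ms else None
E
python3 - <<'E'
from h import *
a=get_image("scene"); b=get_image("top")
ma,mb=masks_of(a,"wedge_c"),masks_of(b,"wedge_c")
for l in("wedge","blue"):pass
g=lambda p,uv,z:unproj(p,uv,z)[0].round(3)
print("bell",g(a,[117,244],.03),"plunger",g(a,[114,236],.06),"ramekin",g(a,[177,235],.04),"jar",g(a,[226,220],.04),"squeez base",g(a,[362,130],.0),"mill",g(a,[283,143],0),"blue",g(a,[326,177],.03),g(a,[371,283],.03),"bowl",g(a,[136,315],.04))
print("shelf corners",g(a,[16,238],.305),g(a,[270,190],.305),g(a,[245,65],.305))
print("knife",g(a,[325,282],.01),g(a,[202,317],.0))
print("cheese",g(a,[410,140],.03), "wall r", g(a,[505,250],.1))
for uvs,uvt in(([434,191],[431,217]),([448,226],[440,257])):
    A,B=near(ma,uvs),near(mb,uvt); v=[(p,None,m) for p,m in((a,A),(b,B)) if m is not None]
    x0=g(a,uvs,.03)[:2]
    for vv in [v]+[[q] for q in v]:
        print("wedge",uvs,*fit(vv,lambda x,y,t:wedgeV(x,y,t,.012),x0,np.arange(0,6.2,.8)))
V=[]
for p,uv in((a,[355,229]),(b,[350,249])):
    hsv=p["pixels"].max(2); m=masks_of(p,"tray")[0]["region"]; V.append((p,None,m.astype(np.float32)))
print("tray",fit(V,lambda x,y,t:rectV(x,y,t,.0525,.085,.004),g(a,[355,229],.01)[:2],np.arange(0,3.1,.5)))
for q in V: print("tray",fit([q],lambda x,y,t:rectV(x,y,t,.0525,.085,.004),g(a,[355,229],.01)[:2],np.arange(0,3.1,.5)))
E
```

```text
bell [0.556 0.385 0.03 ] plunger [0.565 0.382 0.06 ] ramekin [0.545 0.248 0.04 ] jar [0.556 0.133 0.04 ] squeez base [ 0.732 -0.243  0.   ] mill [ 0.738 -0.04   0.   ] blue [ 0.615 -0.117  0.03 ] [ 0.349 -0.153  0.03 ] bowl [0.387 0.359 0.04 ]
shelf corners [0.512 0.476 0.305] [0.506 0.038 0.305] [0.768 0.032 0.305]
knife [ 0.376 -0.057  0.01 ] [0.359 0.227 0.   ]
cheese [ 0.666 -0.341  0.03 ] wall r [ 0.347 -0.432  0.1  ]
wedge [434, 191] [ 0.52840776 -0.34682635  1.46040057] 0.09667155146598816
wedge [434, 191] [ 0.52763359 -0.34720719  1.46028904] 0.06668192148208618
wedge [434, 191] [ 0.52897495 -0.34498464  1.48038571] 0.09707379341125488
wedge [448, 226] [ 0.43429708 -0.3664976   4.91617196] 0.07556158304214478
wedge [448, 226] [ 0.43343375 -0.36629945  4.9086199 ] 0.056896328926086426
wedge [448, 226] [ 0.4349891  -0.36625092  4.91026934] 0.06759965419769287
tray (array([ 0.48440423, -0.15323772,  0.09340817]), np.float64(0.3208572268486023))
tray (array([ 0.48335112, -0.15376919,  0.09924831]), np.float64(0.3603020906448364))
tray (array([ 0.48516077, -0.15278533,  0.09518379]), np.float64(0.27360814809799194))
```

The loose wedges fit the model well: D is at about (0.434, -0.366), nose to -y, and C at (0.528, -0.347), nose to +y. The tray is near (0.484, -0.153). I'm going over there to look from close by.

play_rows:
  series:
    - {"dx": 13.5, "dy": -38, "dz": 5, "fingers": -1}
    - {"dx": 13.5, "dy": -38, "dz": 5}
    - {"dx": 13.5, "dy": -38, "dz": 5}
    - {"dx": 13.5, "dy": -38, "dz": 5}
    - {"dx": 13.5, "dy": -38, "dz": 5}
    - {"dx": 13.5, "dy": -38, "dz": 5}
    - {"dx": 13.5, "dy": -38, "dz": 5}
    - {"dx": 13.5, "dy": -38, "dz": 5}
    - {"dx": 13.5, "dy": -38, "dz": 5}
    - {"dx": 13.5, "dy": -38, "dz": 5}
    - {"dx": 13.5, "dy": -38, "dz": 5}
    - {"dx": 13.5, "dy": -38, "dz": 5}
    - {"dx": 10, "dy": -39}
    - {"dx": 10, "dy": -39}
    - {"dx": 10, "dy": -39}
    - {"dx": 10, "dy": -39}
    - {"dx": 10, "dy": -39}
    - {"dx": 10, "dy": -39}
    - {"dx": 10, "dy": -39}
    - {"dx": 5, "dy": -20}

```text
invalid input at $.series[0]: expected keys fingers, dx, dy, dz, turn
```

```bash
python3 - <<'E'
from h import *
st=get_state(); p=get_image("wrist"); save(p,"w1.png")
print(st["position"],st["qpos"].round(3) if hasattr(st["qpos"],"round") else st["qpos"],p["vfov"]); print(np.round(p["hand_eye"],3))
for l in("wedge_c","tray"): print(l,[(round(m["p"],2),np.round(m["xy"]).tolist(),int(m["region"].sum())) for m in masks_of(p,l)])
E
```

```text
[0.16875507 0.54972182 0.24234894] [ 1.152  0.276  1.505 -0.     1.361 -0.121] 67.3304881497383
[[ 1.    -0.    -0.001 -0.   ]
 [ 0.001  0.959  0.282 -0.072]
 [ 0.    -0.282  0.959 -0.132]
 [ 0.     0.     0.     1.   ]]
wedge_c []
tray []
```

View pics/w1.png

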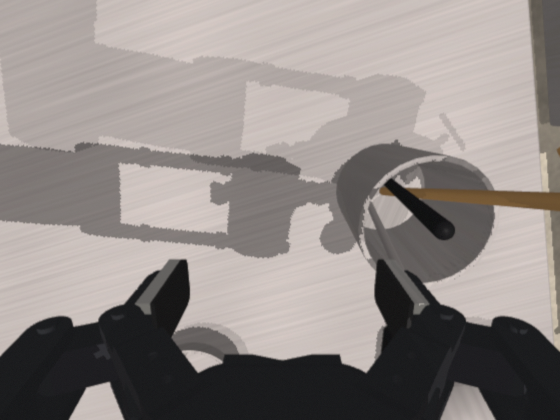

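The wrist picture shows only the bare top and a utensil crock on the far side at (420,200). I will resend with all the keys.

play_rows:
  series:
    - {"dx": 13.5, "dy": -38, "dz": 5, "turn": 0.03, "fingers": -1}
    - {"dx": 13.5, "dy": -38, "dz": 5, "turn": 0.03, "fingers": -1}
    - {"dx": 13.5, "dy": -38, "dz": 5, "turn": 0.03, "fingers": -1}
    - {"dx": 13.5, "dy": -38, "dz": 5, "turn": 0.03, "fingers": -1}
    - {"dx": 13.5, "dy": -38, "dz": 5, "turn": 0.03, "fingers": -1}
    - {"dx": 13.5, "dy": -38, "dz": 5, "turn": 0.03, "fingers": -1}
    - {"dx": 13.5, "dy": -38, "dz": 5, "turn": 0.03, "fingers": -1}
    - {"dx": 13.5, "dy": -38, "dz": 5, "turn": 0.03, "fingers": -1}
    - {"dx": 13.5, "dy": -38, "dz": 5, "turn": 0, "fingers": -1}
    - {"dx": 13.5, "dy": -38, "dz": 5, "turn": 0, "fingers": -1}
    - {"dx": 13.5, "dy": -38, "dz": 5, "turn": 0, "fingers": -1}
    - {"dx": 13.5, "dy": -38, "dz": 5, "turn": 0, "fingers": -1}
    - {"dx": 10, "dy": -39, "dz": 0, "turn": 0, "fingers": -1}
    - {"dx": 10, "dy": -39, "dz": 0, "turn": 0, "fingers": -1}
    - {"dx": 10, "dy": -39, "dz": 0, "turn": 0, "fingers": -1}
    - {"dx": 10, "dy": -39, "dz": 0, "turn": 0, "fingers": -1}
    - {"dx": 10, "dy": -39, "dz": 0, "turn": 0, "fingers": -1}
    - {"dx": 10, "dy": -39, "dz": 0, "turn": 0, "fingers": -1}
    - {"dx": 10, "dy": -39, "dz": 0, "turn": 0, "fingers": -1}
    - {"dx": 5, "dy": -20, "dz": 0, "turn": 0, "fingers": -1}

```text
clock: 3.12
position: [0.4036, -0.2215, 0.3069]
ee_rot: [0.008, 0.719, 0.695, 0.007]
contact_force: [0.2, 1.1, 0.7]
width: 0.0851
```

```bash
python3 - <<'E'
from h import *
st=get_state(); p=get_image("wrist"); st=get_state(); save(p,"w2.png")
print(st["position"],np.round(st["ee_rot"],4),np.round(st["qpos"],3))
for l in("wedge_c","tray"): print(l,[(round(m["p"],2),np.round(m["xy"]).tolist(),int(m["region"].sum()),unproj(p,m["xy"],.03,st)[0].round(3).tolist()) for m in masks_of(p,l)])
E
```

```text
[ 0.40455124 -0.22426048  0.30662244] [0.0087 0.7196 0.6943 0.0062] [-0.664  0.06   1.618  0.01   1.444 -2.201]
wedge_c [(0.97, [178.0, 192.0], 1467, [0.434, -0.365, 0.03]), (0.9, [200.0, 253.0], 1190, [0.524, -0.347, 0.03]), (0.61, [367.0, 226.0], 1268, [0.492, -0.111, 0.03]), (0.6, [354.0, 301.0], 1391, [0.612, -0.126, 0.03]), (0.58, [336.0, 124.0], 1391, [0.354, -0.156, 0.03]), (0.54, [206.0, 333.0], 3048, [0.661, -0.353, 0.03])]
tray [(0.6, [313.0, 211.0], 5371, [0.467, -0.185, 0.03])]
```

View pics/w2.png

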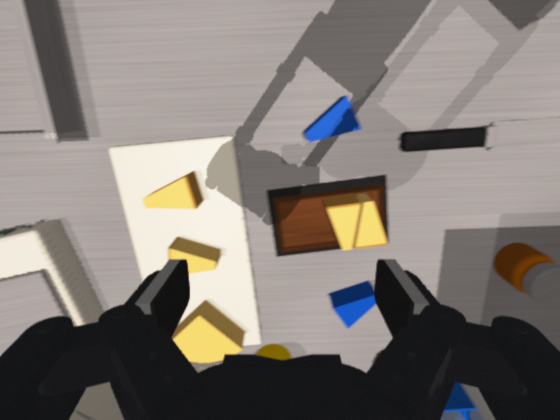

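The wrist view shows D at (176,192), C at (193,255) and the tray around (330,215), with the brown empty end on the left. The blue ones are at (333,120) and (354,301). The numbers agree with the first fits, so I'll refine them.

```bash
cat >> h.py <<'E'
def quad(m):
    n,lab,s,_=cv2.connectedComponentsWithStats(m.astype(np.uint8)); k=1+np.argmax(s[1:,4])
    h=cv2.convexHull(cv2.findContours((lab==k).astype(np.uint8),cv2.RETR_EXTERNAL,cv2.CHAIN_APPROX_NONE)[0][0])
    for e in np.arange(1,15,.5):
        q=cv2.approxPolyDP(h,e,True)
        if len(q)<=4: return q[:,0]
def traypose(p,st,box,thr):
    m=np.zeros((420,560),bool); x0,y0,x1,y1=box; m[y0:y1,x0:x1]=p["pixels"].max(2)[y0:y1,x0:x1]<thr
    q=quad(m); P=unproj(p,q,.004,st)[:,:2]
    c,(a,b),ang=cv2.minAreaRect((P*1000).astype(np.float32))
    e=np.roll(P,-1,0)-P; L=np.hypot(*e.T); lo=e[L>.135]; th=np.mean([np.arctan(-d[0]/d[1]) for d in lo])
    return P.mean(0),th,(L*1000).round(1),q.tolist()
E
python3 - <<'E'
from h import *
p=get_image("wrist"); st=get_state(); a=get_image("scene"); b=get_image("top")
for thr in(60,80,100): print("w",traypose(p,st,(255,165,400,270),thr))
for thr in(60,75): print("s",traypose(a,None,(305,190,402,268),thr))
for thr in(60,75): print("t",traypose(b,None,(295,205,405,290),thr))
mw,ma,mb=[masks_of(q,"wedge_c") for q in(p,a,b)]
for n,u,v,w,x0 in(("D",[178,192],[448,226],[440,257],(.434,-.366)),("C",[196,254],[434,191],[431,217],(.528,-.347))):
    A=[(q,s,near(m,uv)) for q,s,m,uv in((p,st,mw,u),(a,None,ma,v),(b,None,mb,w))]; A=[t for t in A if t[2] is not None]
    for vv in(A[:1],A): print(n,len(vv),*fit(vv,lambda x,y,t:wedgeV(x,y,t,.012),x0,[1.46 if n=="C" else 4.9]))
# packed pair: top faces bright pale hue
im=p["pixels"].astype(int); m=np.zeros((420,560),bool); m[165:270,255:400]=((im[...,0]>150)&(im[...,0]-im[...,2]>50))[165:270,255:400]
q=quad(m); print("pair",q.tolist(),unproj(p,q,.05,st).round(4)[:,:2].tolist())
save(p,"w3.png",(255,165,400,270),5)
print(im[215,300],im[215,345],im[250,300])
E
```

```text
w (array([ 0.48172922, -0.15201503]), np.float64(0.1154957197390365), array([ 91.7, 166.3, 101. , 166.7]), [[384, 177], [386, 237], [276, 255], [266, 191]])
w (array([ 0.48299051, -0.15232812]), np.float64(0.10959001321771066), array([ 98. , 166.3, 102.8, 168.2]), [[384, 176], [386, 240], [276, 256], [265, 191]])
w (array([ 0.48262521, -0.15231019]), np.float64(0.10528040669894674), array([ 98. , 166.3, 104.2, 168. ]), [[384, 176], [386, 240], [276, 256], [265, 190]])
s (array([ 0.48379221, -0.1529607 ]), np.float64(0.1023979663723413), array([ 99.7, 163.2,  98.4, 159.9]), [[377, 200], [394, 238], [328, 259], [314, 220]])
s (array([ 0.48296187, -0.15395606]), np.float64(0.08278657720184143), array([101.9, 168.9,  98.4, 166.7]), [[379, 200], [396, 239], [327, 259], [313, 220]])Traceback (most recent call last):
  File "<stdin>", line 5, in <module>
  File "h.py", line 62, in traypose
    q=quad(m); P=unproj(p,q,.004,st)[:,:2]
                 ~~~~~~^^^^^^^^^^^^^
  File "h.py", line 17, in unproj
    d=(R@np.linalg.inv(K(p))@np.c_[uv,np.ones(len(uv))].T).T
       ~~~~~~~~~~~~~~~~~~~~~^~~~~~~~~~~~~~~~~~~~~~~~~~~~~
ValueError: matmul: Input operand 1 has a mismatch in its core dimension 0, with gufunc signature (n?,k),(k,m?)->(n?,m?) (size 2 is different from 3)
```

```bash
python3 - <<'E'
from h import *
p=get_image("wrist"); st=get_state(); a=get_image("scene"); b=get_image("top")
mw,ma,mb=[masks_of(q,"wedge_c") for q in(p,a,b)]
for n,u,v,w,x0 in(("D",[178,192],[448,226],[440,257],(.434,-.366)),("C",[196,254],[434,191],[431,217],(.528,-.347))):
    A=[(q,s,near(m,uv)) for q,s,m,uv in((p,st,mw,u),(a,None,ma,v),(b,None,mb,w))]; A=[t for t in A if t[2] is not None]
    for vv in(A[:1],A): print(n,len(vv),*fit(vv,lambda x,y,t:wedgeV(x,y,t,.012),x0,[1.46 if n=="C" else 4.9]))
im=p["pixels"].astype(int)
# paste model overlay: tray floor/rim & nominal four wedges at estimate
X,Y,T=.483,-.1525,.105
big=cv2.resize(p["pixels"][:,:,::-1][160:275,255:400],None,fx=5,fy=5,interpolation=cv2.INTER_CUBIC)
def dr(V,col):
    q=((proj(p,V,st)-[255,160]+.5)*5).astype(np.int32); cv2.polylines(big,[q],True,col,1)
dr(rectV(X,Y,T,.0525,.085,.004),(255,0,255)); dr(rectV(X,Y,T,.0345+.0035+.006,.0705+.0095,.018),(0,255,0)); dr(rectV(X,Y,T,.0345,.0705,.01),(255,255,0))
c,s=np.cos(T),np.sin(T)
for y,t in((.0465,np.pi),(.0155,0),(-.0155,np.pi),(-.0465,0)):
    V=wedgeV(X-s*y,Y+c*y,T+t,.01); dr(V[4:],(0,0,255))
cv2.imwrite("pics/w3.png",big)
E
```

```text
D 1 [ 0.43416729 -0.36699192  4.91934761] 0.052709102630615234
D 1 [ 0.43416729 -0.36699192  4.91934761] 0.052709102630615234
C 1 [ 0.52764708 -0.34691595  1.46013894] 0.24904555082321167
C 2 [ 0.52787811 -0.34694163  1.47411288] 0.46636053919792175
```

View pics/w3.png

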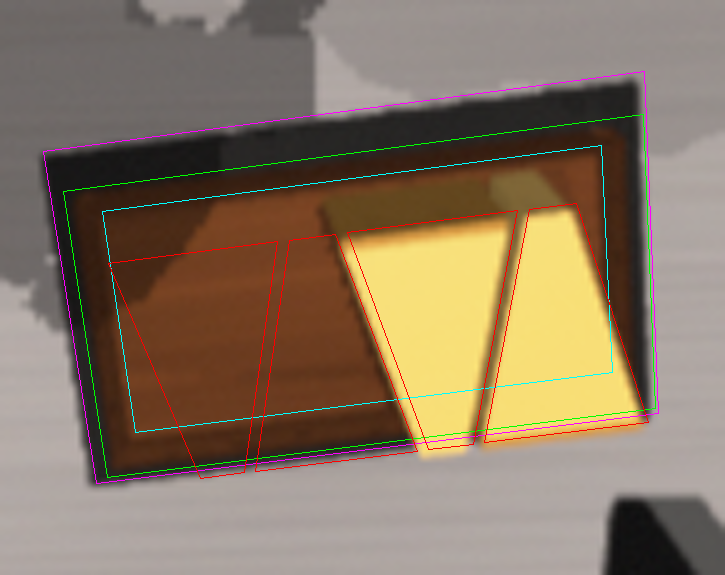

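The model overlay of tray and wedges matches within about 2 mm, and both are at the expected places. Both end faces of a wedge are parallel, so I grip D lengthwise (0.434,-0.367, axis 1.777). The fingers then stay above the tray rim.

play_rows:
  series:
    - {"dx": 5.4, "dy": -23.7, "dz": -31, "turn": 0.06, "fingers": -1}
    - {"dx": 5.4, "dy": -23.7, "dz": -31, "turn": 0.06, "fingers": -1}
    - {"dx": 5.4, "dy": -23.7, "dz": -31, "turn": 0.06, "fingers": -1}
    - {"dx": 5.4, "dy": -23.7, "dz": -31, "turn": 0.06, "fingers": -1}
    - {"dx": 5.4, "dy": -23.7, "dz": -31, "turn": 0, "fingers": -1}
    - {"dx": 5.4, "dy": -23.7, "dz": -25, "turn": 0, "fingers": -1}
    - {"dx": 0, "dy": 0, "dz": 0, "turn": 0, "fingers": -1}
    - {"dx": 0, "dy": 0, "dz": 0, "turn": 0, "fingers": -1}

```text
clock: 4.38
position: [0.4391, -0.3609, 0.1245]
ee_rot: [0.013, 0.621, 0.784, 0.011]
contact_force: [-1.0, 0.1, -0.1]
width: 0.0854
```

```bash
cat > chk.py <<'E'
from h import *
import sys, rig
def s():
    st=get_state(); R=qR(st["ee_rot"])
    print("pos",(np.array(st["position"])*1000).round(1),"yaw",np.arctan2(R[1,0],R[0,0]).round(4),"tilt",R[:2,2].round(4),"F",np.round(st["contact_force"],1),"w",st["width"],"tips",rig.tips_ahead() if callable(rig.tips_ahead) else rig.tips_ahead,"q",np.round(st["qpos"],3),"t",st["clock"]); return st
if __name__=="__main__": s()
E
python3 - <<'E'
from chk import *
p=get_image("wrist"); st=s(); save(p,"w4.png")
ms=masks_of(p,"wedge_c"); print([(round(m["p"],2),np.round(m["xy"]).tolist(),int(m["region"].sum()),unproj(p,m["xy"],.03,st)[0].round(3).tolist()) for m in ms])
E
```

```text
pos [ 439.1 -360.8  124.5] yaw 1.8023 tilt [0.0337 0.001 ] F [ 0.1 -1.  -0. ] w 0.08527894480774563 tips 0.011 q [-0.826  0.344  1.718  0.029  1.058 -2.643] t 4.4333
[(0.86, [282.0, 203.0], 4772, [0.435, -0.363, 0.03]), (0.83, [529.0, 298.0], 3382, [0.468, -0.146, 0.03]), (0.83, [540.0, 162.0], 1497, [0.362, -0.191, 0.03]), (0.75, [466.0, 408.0], 1124, [0.592, -0.147, 0.03]), (0.66, [269.0, 316.0], 4657, [0.535, -0.35, 0.03]), (0.39, [559.0, 341.0], 54, [0.501, -0.101, 0.03])]
```

```bash
python3 - <<'E'
from chk import *
p=get_image("wrist"); st=s(); ms=masks_of(p,"wedge_c")
D=near(ms,[282,203]); C=near(ms,[269,316])
print(fit([(p,st,D)],lambda x,y,t:wedgeV(x,y,t,.012),(.434,-.366),[4.92],2))
print(fit([(p,st,C)],lambda x,y,t:wedgeV(x,y,t,.012),(.528,-.347),[1.46],2))
E
```

```text
pos [ 439.7 -360.5  126.6] yaw 1.803 tilt [ 0.0361 -0.0012] F [ 0.7 -0.2  1. ] w 0.08545897287250358 tips 0.011 q [-0.825  0.341  1.717  0.029  1.059 -2.643] t 4.5333
(array([ 0.43535563, -0.36702491,  4.90360509]), np.float64(0.021458566188812256))
(array([ 0.52954629, -0.34734605,  1.47127004]), np.float64(0.023765921592712402))
```

play_rows:
  series:
    - {"dx": 0, "dy": -6, "dz": -20, "turn": -0.04, "fingers": -1}
    - {"dx": -1, "dy": 0, "dz": -30, "turn": 0, "fingers": -1}
    - {"dx": 0, "dy": 0, "dz": -26, "turn": 0, "fingers": -1}
    - {"dx": 0, "dy": 0, "dz": -12, "turn": 0, "fingers": -1}
    - {"dx": 0, "dy": 0, "dz": 0, "turn": 0, "fingers": -1}

```text
clock: 5.0
position: [0.4438, -0.3667, 0.048]
ee_rot: [0.026, 0.634, 0.773, 0.009]
contact_force: [-0.3, 0.3, 0.4]
width: 0.0855
```

```bash
python3 chk.py
```

```text
pos [ 443.8 -366.7   48. ] yaw 1.766 tilt [ 0.0523 -0.0191] F [-0.3  0.3  0.4] w 0.0855234055450723 tips 0.011 q [-0.827  0.426  1.815  0.034  0.851 -2.616] t 5.0
```

play_rows:
  series:
    - {"dx": -4, "dy": 0, "dz": -5, "turn": 0, "fingers": -1}
    - {"dx": -2, "dy": 0, "dz": -5, "turn": 0, "fingers": -1}
    - {"dx": 0, "dy": 0, "dz": -3, "turn": 0, "fingers": -1}
    - {"dx": 0, "dy": 0, "dz": 0, "turn": 0, "fingers": -1}

```text
clock: 5.33
position: [0.4395, -0.3669, 0.0396]
ee_rot: [0.031, 0.633, 0.773, 0.009]
contact_force: [0.6, -0.7, -0.3]
width: 0.0851
```

```bash
python3 chk.py
```

```text
pos [ 439.5 -366.9   39.6] yaw 1.7683 tilt [ 0.0584 -0.0253] F [ 0.6 -0.7 -0.3] w 0.0851225202274522 tips 0.011 q [-0.833  0.43   1.838  0.036  0.816 -2.627] t 5.3333
```

play_rows:
  series:
    - {"dx": -2, "dy": 0, "dz": -5, "turn": 0, "fingers": -1}
    - {"dx": 0, "dy": 0, "dz": -2, "turn": 0, "fingers": -1}
    - {"dx": 0, "dy": 0, "dz": 0, "turn": 0, "fingers": 1}
    - {"dx": 0, "dy": 0, "dz": 0, "turn": 0, "fingers": 1}
    - {"dx": 0, "dy": 0, "dz": 0, "turn": 0, "fingers": 1}
    - {"dx": 0, "dy": 0, "dz": 0, "turn": 0, "fingers": 1}
    - {"dx": 0, "dy": 0, "dz": 0, "turn": 0, "fingers": 1}
    - {"dx": 0, "dy": 0, "dz": 0, "turn": 0, "fingers": 1}
  squeeze: 50

```text
clock: 6.0
position: [0.4384, -0.3682, 0.0347]
ee_rot: [0.033, 0.633, 0.773, 0.009]
contact_force: [0.5, 1.4, 1.2]
width: 0.0628
```

```bash
python3 chk.py
```

```text
pos [ 438.4 -368.2   34.7] yaw 1.7677 tilt [ 0.0619 -0.0287] F [0.5 1.4 1.2] w 0.06278748013477105 tips 0.011 q [-0.837  0.435  1.847  0.037  0.798 -2.631] t 6.0
```

play_rows:
  series:
    - {"dx": 0, "dy": 0, "dz": 10, "turn": 0, "fingers": 1}
    - {"dx": 0, "dy": 0, "dz": 20, "turn": 0, "fingers": 1}
    - {"dx": 0, "dy": 0, "dz": 25, "turn": 0, "fingers": 1}
    - {"dx": 0, "dy": 0, "dz": 25, "turn": 0, "fingers": 1}
    - {"dx": 0, "dy": 0, "dz": 0, "turn": 0, "fingers": 1}

```text
clock: 6.42
position: [0.4368, -0.3665, 0.1169]
ee_rot: [0.03, 0.633, 0.773, 0.009]
contact_force: [-0.3, -0.6, -0.4]
width: 0.0626
```

```bash
python3 - <<'E'
from chk import *
st=s(); p=get_image("wrist"); save(p,"w5.png")
E
```

```text
pos [ 436.8 -366.5  116.9] yaw 1.7678 tilt [ 0.0572 -0.0238] F [-0.3 -0.6 -0.4] w 0.06264759931179968 tips 0.011 q [-0.837  0.338  1.751  0.032  0.997 -2.622] t 6.4167
```

View pics/w5.png

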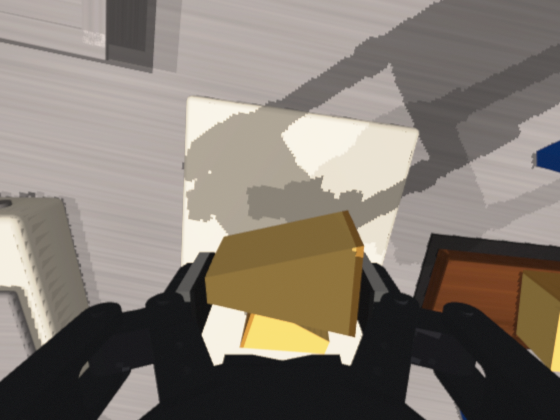

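The picture shows D held between the pads with its nose left at (210,285) and its heel right at (358,290). I'll check its pose in the hand with PnP.

```bash
cat >> h.py <<'E'
def pnp(p,st,img,obj):
    "wedge pose in world from corner pixels"
    ok,r,t=cv2.solvePnP(np.array(obj,float)/1e3,np.array(img,float),K(p),None,flags=cv2.SOLVEPNP_SQPNP)
    ok,r,t=cv2.solvePnP(np.array(obj,float)/1e3,np.array(img,float),K(p),None,r,t,True)
    e=cv2.projectPoints(np.array(obj,float)/1e3,r,t,K(p),None)[0][:,0]-img
    H=np.array(p["hand_eye"]); Rw=cv2.Rodrigues(r)[0]; tt=H[:3,:3]@t.ravel()+H[:3,3]; Rt=H[:3,:3]@Rw
    R=qR(st["ee_rot"]); W=R@Rt
    print("err px",np.abs(e).max().round(1),"in tool mm",(tt*1000).round(1),"world origin mm",((R@tt+st["position"])*1000).round(1),"yaw",np.arctan2(W[1,0],W[0,0]).round(3),"wedge tilt",W[:2,2].round(3))
E
python3 - <<'E'
from chk import *
st=s(); p=get_image("wrist")
# tool x at yaw 1.768 = wedge -x (nose left). camera side = tool -y = wedge +y? tool z down: tool y = (sin,-cos); wedge y=(.98,.19)=+tool y => camera side is wedge -y
img=[[225,238],[350,210],[362,248],[355,335],[213,265],[207,302]]
obj=[[32,-6,0],[-32,-22,0],[-32,-22,40],[-32,22,40],[32,-6,40],[32,6,40]]
pnp(p,st,img,obj)
img2=[[350,210],[362,248],[355,335],[213,265],[207,302]]; pnp(p,st,img2,obj[1:])
E
```

```text
pos [ 436.  -365.7  115. ] yaw 1.7678 tilt [ 0.0552 -0.0217] F [ 0.1 -0.4 -2.2] w 0.06284777000195514 tips 0.011 q [-0.837  0.34   1.753  0.032  0.995 -2.622] t 6.4667
err px 7.3 in tool mm [ 1.7 -1.1 27.5] world origin mm [ 436.1 -364.8   87.4] yaw -1.409 wedge tilt [-0.033 -0.009]
err px 6.9 in tool mm [ 2.9 -1.9 28.1] world origin mm [ 435.1 -363.8   86.8] yaw -1.397 wedge tilt [ 0.    -0.039]
```

D sits flat in the hand. I'm carrying it to the tray, turning -1.66.

play_rows:
  series:
    - {"dx": 3, "dy": 12, "dz": 2, "turn": -0.105, "fingers": 1}
    - {"dx": 3, "dy": 12, "dz": 0, "turn": -0.105, "fingers": 1}
    - {"dx": 3, "dy": 12, "dz": 0, "turn": -0.105, "fingers": 1}
    - {"dx": 3, "dy": 12, "dz": 0, "turn": -0.105, "fingers": 1}
    - {"dx": 3, "dy": 12, "dz": 0, "turn": -0.105, "fingers": 1}
    - {"dx": 3, "dy": 12, "dz": 0, "turn": -0.105, "fingers": 1}
    - {"dx": 3, "dy": 12, "dz": 0, "turn": -0.105, "fingers": 1}
    - {"dx": 3, "dy": 12, "dz": 0, "turn": -0.105, "fingers": 1}
    - {"dx": 3, "dy": 12, "dz": 0, "turn": -0.105, "fingers": 1}
    - {"dx": 3, "dy": 12, "dz": 0, "turn": -0.105, "fingers": 1}
    - {"dx": 3, "dy": 12, "dz": 0, "turn": -0.105, "fingers": 1}
    - {"dx": 3, "dy": 12, "dz": 0, "turn": -0.105, "fingers": 1}
    - {"dx": 3, "dy": 12, "dz": 0, "turn": -0.105, "fingers": 1}
    - {"dx": 3, "dy": 12, "dz": 0, "turn": -0.105, "fingers": 1}
    - {"dx": 3, "dy": 12, "dz": 0, "turn": -0.105, "fingers": 1}
    - {"dx": 3, "dy": 12, "dz": 0, "turn": -0.105, "fingers": 1}
    - {"dx": 0, "dy": 0, "dz": 0, "turn": 0, "fingers": 1}

```text
clock: 7.93
position: [0.4671, -0.1534, 0.0912]
ee_rot: [0.003, 1.0, 0.0, -0.021]
contact_force: [1.2, -0.7, -1.2]
width: 0.0634
```

```bash
python3 chk.py
```

```text
pos [ 467.1 -153.4   91.2] yaw 0.0007 tilt [-0.0423 -0.0057] F [ 1.2 -0.7 -1.2] w 0.06341613683943705 tips 0.011 q [-0.442  0.309  1.877 -0.028  0.992 -0.427] t 7.9333
```

play_rows:
  series:
    - {"dx": 7, "dy": -8, "dz": 0, "turn": 0.05, "fingers": 1}
    - {"dx": 7, "dy": -8, "dz": 0, "turn": 0.05, "fingers": 1}
    - {"dx": 4, "dy": -4, "dz": 0, "turn": 0, "fingers": 1}
    - {"dx": 0, "dy": 0, "dz": 0, "turn": 0, "fingers": 1}

```text
clock: 8.27
position: [0.4818, -0.1728, 0.087]
ee_rot: [0.002, 0.998, 0.058, -0.026]
contact_force: [0.7, 0.1, -0.8]
width: 0.0628
```

```bash
python3 - <<'E'
from chk import *
st=s(); p=get_image("wrist"); save(p,"w6.png")
E
```

```text
pos [ 481.8 -172.8   87. ] yaw 0.117 tilt [-0.0509 -0.0075] F [ 0.7  0.1 -0.8] w 0.06284610321737454 tips 0.011 q [-0.46   0.343  1.834 -0.035  1.007 -0.558] t 8.2667
```

View pics/w6.png

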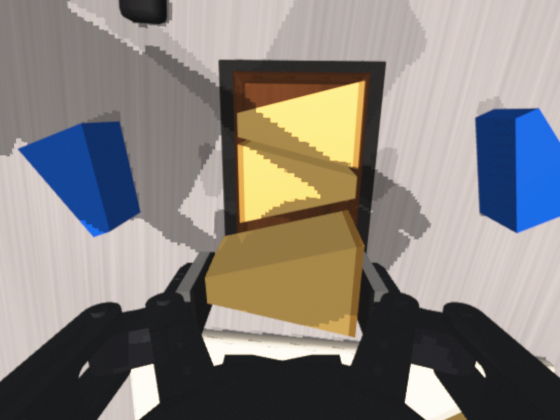

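```bash
python3 - <<'E'
from chk import *
st=s(); p=get_image("wrist")
T=.105; c,s_=np.cos(T),np.sin(T); R=np.array([[c,s_],[-s_,c]])
m=p["pixels"].max(2)<75; 
for y in(70,90):
    r=np.where(m[y,200:400])[0]+200; print(y,r.min(),r.max())
f=lambda uv,z:(((unproj(p,uv,z,st)[:,:2]-[.483,-.153])@R.T)*1000).round(1)
print("mat corners tray-frame",f([[219,60],[385,62]],.004).tolist())
print("b top heel R, nose L",f([[365,81],[360,172],[237,112],[237,138]],.05).tolist(),"a",f([[237,142],[238,223],[356,176],[355,200]],.05).tolist())
E
```

```text
pos [ 481.1 -172.4   86.9] yaw 0.1166 tilt [-0.052  -0.0068] F [-0.2 -0.1 -1.1] w 0.06300847412870451 tips 0.011 q [-0.46   0.343  1.835 -0.035  1.007 -0.557] t 8.3167
70 221 385
90 221 383
mat corners tray-frame [[-49.5, 84.0], [53.8, 83.2]]
b top heel R, nose L [[33.9, 68.0], [35.1, 22.7], [-30.1, 52.7], [-30.5, 39.5]] a [[-30.6, 37.4], [-31.3, -8.1], [33.2, 20.5], [33.7, 7.2]]
```

play_rows:
  series:
    - {"dx": 4, "dy": -1, "dz": -12, "turn": -0.01, "fingers": 1}
    - {"dx": 0, "dy": 0, "dz": -12, "turn": 0, "fingers": 1}
    - {"dx": 0, "dy": 0, "dz": -12, "turn": 0, "fingers": 1}
    - {"dx": 0, "dy": 0, "dz": 0, "turn": 0, "fingers": 1}

```text
clock: 8.7
position: [0.484, -0.1729, 0.0483]
ee_rot: [0.001, 0.998, 0.051, -0.026]
contact_force: [-0.1, -0.1, -1.0]
width: 0.063
```

```bash
python3 chk.py
```

```text
pos [ 484.  -172.9   48.3] yaw 0.103 tilt [-0.0522 -0.0056] F [-0.1 -0.1 -1. ] w 0.06302994094980158 tips 0.011 q [-0.459  0.395  1.874 -0.035  0.918 -0.54 ] t 8.7
```

play_rows:
  series:
    - {"dx": 4, "dy": 0, "dz": 0, "turn": 0, "fingers": 1}
    - {"dx": 1, "dy": 0, "dz": 0, "turn": 0, "fingers": 1}
    - {"dx": 0, "dy": 0, "dz": 0, "turn": 0, "fingers": 1}

```text
clock: 8.95
position: [0.4886, -0.1724, 0.0472]
ee_rot: [0.001, 0.998, 0.051, -0.027]
contact_force: [-0.6, -0.8, -0.4]
width: 0.0632
```

```bash
python3 - <<'E'
from chk import *
st=s(); p=get_image("wrist"); save(p,"w7.png")
E
```

```text
pos [ 488.6 -172.4   47.2] yaw 0.1023 tilt [-0.0544 -0.0043] F [-0.6 -0.8 -0.4] w 0.06315247240199588 tips 0.011 q [-0.454  0.402  1.863 -0.035  0.923 -0.535] t 8.95
```

View pics/w7.png

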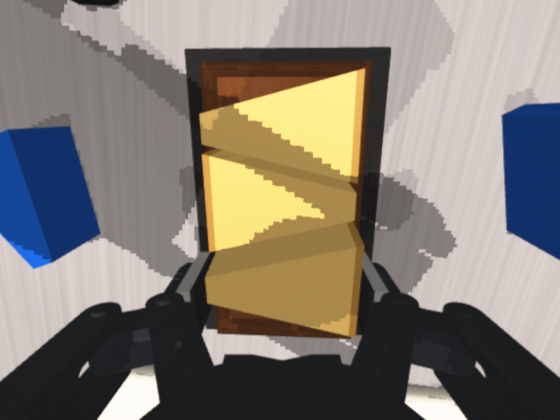

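The picture shows D just above slot 3: the ends line up with the packed pair at columns 205-360, and there is a gap to A. Lowering.

play_rows:
  series:
    - {"dx": 0, "dy": 0, "dz": -5, "turn": 0, "fingers": 1}
    - {"dx": 0, "dy": 0, "dz": -5, "turn": 0, "fingers": 1}
    - {"dx": 0, "dy": 0, "dz": -3, "turn": 0, "fingers": 1}
    - {"dx": 0, "dy": 0, "dz": 0, "turn": 0, "fingers": 1}

```text
clock: 9.33
position: [0.4898, -0.1728, 0.0346]
ee_rot: [0.002, 0.998, 0.051, -0.026]
contact_force: [-0.1, -0.0, -1.3]
width: 0.0632
```

```bash
python3 chk.py
```

```text
pos [ 489.8 -172.8   34.6] yaw 0.1024 tilt [-0.0509 -0.0061] F [-0.1 -0.  -1.3] w 0.06320074470178028 tips 0.011 q [-0.454  0.419  1.877 -0.036  0.889 -0.533] t 9.3333
```

play_rows:
  series:
    - {"dx": -1.5, "dy": 0, "dz": -2, "turn": 0, "fingers": 1}
    - {"dx": 0, "dy": 0, "dz": -1, "turn": 0, "fingers": 1}
    - {"dx": 0, "dy": 0, "dz": 0, "turn": 0, "fingers": 0.0}
    - {"dx": 0, "dy": 0, "dz": 0, "turn": 0, "fingers": -0.6}
    - {"dx": 0, "dy": 0, "dz": 0, "turn": 0, "fingers": -1}
    - {"dx": 0, "dy": 0, "dz": 0, "turn": 0, "fingers": -1}
    - {"dx": 0, "dy": 0, "dz": 0, "turn": 0, "fingers": -1}

```text
clock: 9.92
position: [0.4898, -0.1732, 0.0343]
ee_rot: [0.003, 0.998, 0.051, -0.023]
contact_force: [-0.7, 0.0, -0.2]
width: 0.0852
```

play_rows:
  series:
    - {"dx": 0, "dy": 0, "dz": 10, "turn": 0, "fingers": -1}
    - {"dx": 0, "dy": 0, "dz": 20, "turn": 0, "fingers": -1}
    - {"dx": 0, "dy": 0, "dz": 25, "turn": 0, "fingers": -1}
    - {"dx": 0, "dy": 0, "dz": 25, "turn": 0, "fingers": -1}
    - {"dx": 0, "dy": 0, "dz": 20, "turn": 0, "fingers": -1}
    - {"dx": 0, "dy": 0, "dz": 0, "turn": 0, "fingers": -1}

```text
clock: 10.42
position: [0.4876, -0.1722, 0.1391]
ee_rot: [0.001, 0.998, 0.051, -0.026]
contact_force: [0.3, -0.3, -0.0]
width: 0.0855
```

```bash
python3 - <<'E'
from chk import *
p=get_image("wrist"); st=s(); save(p,"w8.png")
E
```

```text
pos [ 486.9 -171.9  137.6] yaw 0.1019 tilt [-0.0527 -0.004 ] F [-1.4  0.4  0.6] w 0.08556567186025843 tips 0.011 q [-0.456  0.296  1.756 -0.03   1.135 -0.544] t 10.4667
```

View pics/w8.png

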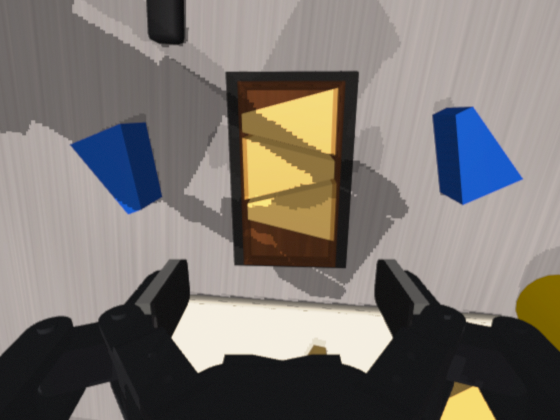

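D lies in slot 3, nose at (247,210) and heel at (334,210) beside A, with slot 4 free below it. Now C.

play_rows:
  series:
    - {"dx": 3.5, "dy": -13, "dz": 0, "turn": 0.1, "fingers": -1}
    - {"dx": 3.5, "dy": -13, "dz": 0, "turn": 0.1, "fingers": -1}
    - {"dx": 3.5, "dy": -13, "dz": 0, "turn": 0.1, "fingers": -1}
    - {"dx": 3.5, "dy": -13, "dz": 0, "turn": 0.1, "fingers": -1}
    - {"dx": 3.5, "dy": -13, "dz": 0, "turn": 0.1, "fingers": -1}
    - {"dx": 3.5, "dy": -13, "dz": 0, "turn": 0.1, "fingers": -1}
    - {"dx": 3.5, "dy": -13, "dz": 0, "turn": 0.1, "fingers": -1}
    - {"dx": 3.5, "dy": -13, "dz": 0, "turn": 0.1, "fingers": -1}
    - {"dx": 3.5, "dy": -13, "dz": 0, "turn": 0.1, "fingers": -1}
    - {"dx": 3.5, "dy": -13, "dz": 0, "turn": 0.1, "fingers": -1}
    - {"dx": 3.5, "dy": -13, "dz": 0, "turn": 0.1, "fingers": -1}
    - {"dx": 3.5, "dy": -13, "dz": 0, "turn": 0.1, "fingers": -1}
    - {"dx": 3, "dy": -13, "dz": 0, "turn": 0.1, "fingers": -1}
    - {"dx": 0, "dy": 0, "dz": 0, "turn": 0, "fingers": -1}

```text
clock: 11.63
position: [0.5238, -0.3416, 0.1225]
ee_rot: [0.007, 0.742, 0.67, -0.03]
contact_force: [-0.1, 0.3, 0.5]
width: 0.0854
```

```bash
python3 - <<'E'
from chk import *
p=get_image("wrist"); st=s(); ms=masks_of(p,"wedge_c")
print([(round(m["p"],2),np.round(m["xy"]).tolist(),int(m["region"].sum()),unproj(p,m["xy"],.03,st)[0].round(3).tolist()) for m in ms])
ms=[m for m in ms if np.hypot(*(unproj(p,m["xy"],.03,st)[0][:2]-[.529,-.347]))<.025]
if ms: print(fit([(p,st,ms[0]["region"].astype(np.float32))],lambda x,y,t:wedgeV(x,y,t,.012),(.529,-.347),[1.468],2))
E
```

```text
pos [ 523.1 -340.   122.1] yaw 1.4671 tilt [-0.0369 -0.0484] F [0.  0.8 0.6] w 0.08514213314601805 tips 0.011 q [-0.653  0.436  1.571 -0.067  1.135 -2.091] t 11.6833
[(0.8, [529.0, 153.0], 6478, [0.492, -0.172, 0.03]), (0.76, [547.0, 304.0], 1514, [0.609, -0.149, 0.03]), (0.75, [274.0, 229.0], 4764, [0.531, -0.352, 0.03]), (0.71, [549.0, 94.0], 125, [0.454, -0.163, 0.03])]
(array([ 0.52758584, -0.34545154,  1.46518379]), np.float64(0.036866605281829834))
```

play_rows:
  series:
    - {"dx": 5, "dy": -5, "dz": -15, "turn": 0, "fingers": -1}
    - {"dx": 0, "dy": 0, "dz": -20, "turn": 0, "fingers": -1}
    - {"dx": 0, "dy": 0, "dz": -20, "turn": 0, "fingers": -1}
    - {"dx": 0, "dy": 0, "dz": -10, "turn": 0, "fingers": -1}
    - {"dx": 0, "dy": 0, "dz": 0, "turn": 0, "fingers": -1}

```text
clock: 12.15
position: [0.5279, -0.3405, 0.0518]
ee_rot: [0.004, 0.745, 0.666, -0.029]
contact_force: [-0.3, -0.1, 0.8]
width: 0.0855
```

```bash
python3 chk.py
```

```text
pos [ 527.9 -340.5   51.8] yaw 1.4601 tilt [-0.038  -0.0451] F [-0.3 -0.1  0.8] w 0.08551957540764359 tips 0.011 q [-0.65   0.511  1.639 -0.07   0.995 -2.071] t 12.15
```

play_rows:
  series:
    - {"dx": 3, "dy": -5, "dz": -2, "turn": 0, "fingers": -1}
    - {"dx": 1, "dy": -3, "dz": -7, "turn": 0, "fingers": -1}
    - {"dx": 0, "dy": 0, "dz": -7, "turn": 0, "fingers": -1}
    - {"dx": 0, "dy": 0, "dz": -2, "turn": 0, "fingers": -1}
    - {"dx": 0, "dy": 0, "dz": 0, "turn": 0, "fingers": -1}

```text
clock: 12.57
position: [0.5334, -0.3489, 0.0326]
ee_rot: [0.005, 0.745, 0.666, -0.029]
contact_force: [-0.4, 0.0, -0.0]
width: 0.0851
```

```bash
python3 chk.py
```

```text
pos [ 533.4 -348.9   32.6] yaw 1.4594 tilt [-0.037  -0.0456] F [-0.4  0.  -0. ] w 0.08514149875274532 tips 0.011 q [-0.656  0.543  1.637 -0.072  0.964 -2.073] t 12.5667
```

play_rows:
  series:
    - {"dx": -1.5, "dy": 1, "dz": 2, "turn": 0, "fingers": -0.5}
    - {"dx": 0, "dy": 0, "dz": 0, "turn": 0, "fingers": 1}
    - {"dx": 0, "dy": 0, "dz": 0, "turn": 0, "fingers": 1}
    - {"dx": 0, "dy": 0, "dz": 0, "turn": 0, "fingers": 1}
    - {"dx": 0, "dy": 0, "dz": 0, "turn": 0, "fingers": 1}
    - {"dx": 0, "dy": 0, "dz": 0, "turn": 0, "fingers": 1}
    - {"dx": 0, "dy": 0, "dz": 0, "turn": 0, "fingers": 1}

```text
clock: 13.15
position: [0.5326, -0.3485, 0.0375]
ee_rot: [0.007, 0.746, 0.666, -0.029]
contact_force: [0.2, -0.0, -1.0]
width: 0.0634
```

```bash
python3 chk.py
```

```text
pos [ 532.6 -348.5   37.5] yaw 1.4587 tilt [-0.0336 -0.0482] F [ 0.2 -0.  -1. ] w 0.06339831210579303 tips 0.011 q [-0.656  0.534  1.638 -0.071  0.967 -2.073] t 13.15
```

play_rows:
  series:
    - {"dx": 0, "dy": 0, "dz": 10, "turn": 0, "fingers": 1}
    - {"dx": 0, "dy": 0, "dz": 20, "turn": 0, "fingers": 1}
    - {"dx": 0, "dy": 0, "dz": 25, "turn": 0, "fingers": 1}
    - {"dx": 0, "dy": 0, "dz": 25, "turn": 0, "fingers": 1}
    - {"dx": 0, "dy": 0, "dz": 0, "turn": 0, "fingers": 1}

```text
clock: 13.57
position: [0.5307, -0.3471, 0.12]
ee_rot: [0.004, 0.745, 0.666, -0.029]
contact_force: [1.5, -0.3, 1.1]
width: 0.0627
```

```bash
python3 chk.py
```

```text
pos [ 530.7 -347.1  120. ] yaw 1.459 tilt [-0.0385 -0.0444] F [ 1.5 -0.3  1.1] w 0.06273316775852011 tips 0.011 q [-0.656  0.453  1.547 -0.064  1.146 -2.087] t 13.5667
```

play_rows:
  series:
    - {"dx": -2.5, "dy": 10.3, "dz": 2, "turn": -0.1, "fingers": 1}
    - {"dx": -2.5, "dy": 10.3, "dz": 2, "turn": -0.1, "fingers": 1}
    - {"dx": -2.5, "dy": 10.3, "dz": 2, "turn": -0.1, "fingers": 1}
    - {"dx": -2.5, "dy": 10.3, "dz": 2, "turn": -0.1, "fingers": 1}
    - {"dx": -2.5, "dy": 10.3, "dz": 2, "turn": -0.1, "fingers": 1}
    - {"dx": -2.5, "dy": 10.3, "dz": 2, "turn": -0.1, "fingers": 1}
    - {"dx": -2.5, "dy": 10.3, "dz": 2, "turn": -0.1, "fingers": 1}
    - {"dx": -2.5, "dy": 10.3, "dz": 2, "turn": -0.1, "fingers": 1}
    - {"dx": -2.5, "dy": 10.3, "dz": 2, "turn": -0.1, "fingers": 1}
    - {"dx": -2.5, "dy": 10.3, "dz": 2, "turn": -0.1, "fingers": 1}
    - {"dx": -2.5, "dy": 10.3, "dz": 2, "turn": -0.1, "fingers": 1}
    - {"dx": -2.5, "dy": 10.3, "dz": 2, "turn": -0.1, "fingers": 1}
    - {"dx": -2.5, "dy": 10.3, "dz": 2, "turn": -0.08, "fingers": 1}
    - {"dx": 0, "dy": 0, "dz": 0, "turn": 0, "fingers": 1}

```text
clock: 14.73
position: [0.4945, -0.2067, 0.1466]
ee_rot: [-0.015, 0.998, 0.056, -0.028]
contact_force: [-0.5, 0.5, 0.0]
width: 0.063
```

```bash
python3 chk.py
```

```text
pos [ 494.5 -206.7  146.6] yaw 0.1129 tilt [-0.0581  0.0271] F [-0.5  0.5  0. ] w 0.06304057271885637 tips 0.011 q [-0.522  0.322  1.69  -0.006  1.193 -0.632] t 14.7333
```

play_rows:
  series:
    - {"dx": -3, "dy": 1, "dz": -15, "turn": -0.008, "fingers": 1}
    - {"dx": 0, "dy": 1, "dz": -22, "turn": 0, "fingers": 1}
    - {"dx": 0, "dy": 0, "dz": -22, "turn": 0, "fingers": 1}
    - {"dx": 0, "dy": 0, "dz": -20, "turn": 0, "fingers": 1}
    - {"dx": 0, "dy": 0, "dz": -12, "turn": 0, "fingers": 1}
    - {"dx": 0, "dy": 0, "dz": 0, "turn": 0, "fingers": 1}

```text
clock: 15.23
position: [0.493, -0.2073, 0.0534]
ee_rot: [-0.012, 0.998, 0.059, -0.025]
contact_force: [0.5, 0.5, -0.8]
width: 0.0632
```

```bash
python3 chk.py
```

```text
pos [ 493.  -207.3   53.4] yaw 0.1198 tilt [-0.0517  0.0209] F [ 0.5  0.5 -0.8] w 0.06315117908720168 tips 0.011 q [-0.523  0.417  1.815 -0.009  0.965 -0.637] t 15.2333
```

play_rows:
  series:
    - {"dx": -2, "dy": 2.5, "dz": -1, "turn": -0.012, "fingers": 1}
    - {"dx": 0, "dy": 0, "dz": 0, "turn": 0, "fingers": 1}

```text
clock: 15.4
position: [0.4907, -0.2053, 0.0517]
ee_rot: [-0.012, 0.998, 0.054, -0.026]
contact_force: [-1.4, -0.4, -1.1]
width: 0.0631
```

```bash
python3 - <<'E'
from chk import *
p=get_image("wrist"); st=s(); save(p,"w9.png",(170,20,410,345),1.8)
E
```

```text
pos [ 491.5 -205.8   52.2] yaw 0.1091 tilt [-0.0514  0.0209] F [ 0.3  0.2 -0.1] w 0.0630184753726695 tips 0.011 q [-0.522  0.416  1.821 -0.009  0.96  -0.625] t 15.45
```

View pics/w9.png

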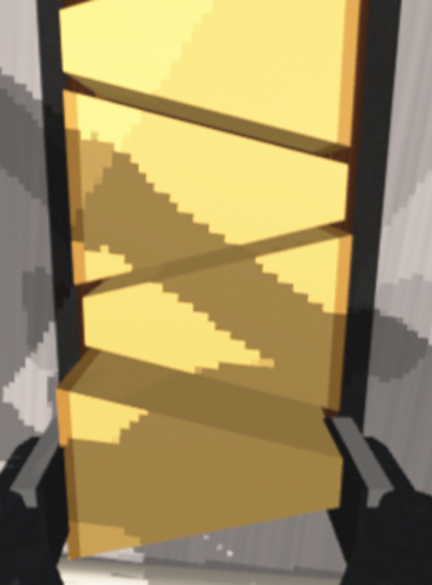

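```bash
python3 - <<'E'
from chk import *
st=s(); p=get_image("wrist")
T=.105; c,s_=np.cos(T),np.sin(T); R=np.array([[c,s_],[-s_,c]])
f=lambda uv,z:(((unproj(p,uv,z,st)[:,:2]-[.4845,-.154])@R.T)*1000).round(1).tolist()
g=lambda q:(np.array(q)/1.8+[170,20])
print("D",f(g([[83,295],[85,347],[352,235],[338,410]]),.05))
print("A",f(g([[65,92],[75,288],[348,162],[346,222]]),.05))
print("C held",f(g([[60,390],[72,556],[343,460],[342,507]]),.0677))
print("mat L/R",f(g([[57,350],[360,350]]),.004))
E
```

```text
pos [ 491.5 -205.8   52.2] yaw 0.1091 tilt [-0.0514  0.0209] F [ 0.3  0.2 -0.1] w 0.0630184753726695 tips 0.011 q [-0.522  0.416  1.821 -0.009  0.96  -0.625] t 15.45
D [[-28.1, -10.7], [-28.2, -24.0], [36.2, 4.4], [35.8, -39.4]]
A [[-29.8, 35.6], [-30.0, -9.0], [34.1, 20.7], [34.6, 7.4]]
C held [[-29.7, -28.9], [-29.4, -71.8], [34.0, -44.3], [34.6, -56.2]]
mat L/R [[-50.1, -38.8], [51.1, -36.9]]
```

C is about 2.5 mm too far toward the rim, and its x is right. I'll correct that and lower.

play_rows:
  series:
    - {"dx": 0, "dy": 2.5, "dz": 0, "turn": 0, "fingers": 1}
    - {"dx": 0, "dy": 0.5, "dz": -5, "turn": 0, "fingers": 1}
    - {"dx": 0, "dy": 0, "dz": -6, "turn": 0, "fingers": 1}
    - {"dx": 0, "dy": 0, "dz": -3, "turn": 0, "fingers": 1}
    - {"dx": 0, "dy": 0, "dz": 0, "turn": 0, "fingers": 1}

```text
clock: 15.92
position: [0.4943, -0.204, 0.0406]
ee_rot: [-0.009, 0.998, 0.055, -0.021]
contact_force: [0.4, 0.6, 0.2]
width: 0.0633
```

```bash
python3 chk.py
```

```text
pos [ 494.3 -204.    40.6] yaw 0.11 tilt [-0.0437  0.0165] F [0.4 0.6 0.2] w 0.06329568824942562 tips 0.011 q [-0.517  0.429  1.836 -0.009  0.923 -0.621] t 15.9167
```

play_rows:
  series:
    - {"dx": -3, "dy": 0.5, "dz": -1, "turn": 0, "fingers": 1}
    - {"dx": -1, "dy": 0, "dz": -3, "turn": 0, "fingers": 1}
    - {"dx": 0, "dy": 0, "dz": -2, "turn": 0, "fingers": 1}
    - {"dx": 0, "dy": 0, "dz": 0, "turn": 0, "fingers": 1}

```text
clock: 16.25
position: [0.49, -0.2034, 0.0339]
ee_rot: [-0.009, 0.998, 0.055, -0.021]
contact_force: [-0.1, 0.1, 0.6]
width: 0.0629
```

```bash
python3 chk.py
```

```text
pos [ 490.  -203.4   33.9] yaw 0.1101 tilt [-0.0435  0.0164] F [-0.1  0.1  0.6] w 0.06293962156184221 tips 0.011 q [-0.52   0.433  1.853 -0.009  0.902 -0.623] t 16.25
```

Seated with hardly any force. Releasing and rising.

play_rows:
  series:
    - {"dx": 0.5, "dy": 0, "dz": 0, "turn": 0, "fingers": 0.0}
    - {"dx": 0, "dy": 0, "dz": 0, "turn": 0, "fingers": -0.6}
    - {"dx": 0, "dy": 0, "dz": 0, "turn": 0, "fingers": -1}
    - {"dx": 0, "dy": 0, "dz": 0, "turn": 0, "fingers": -1}
    - {"dx": 0, "dy": 0, "dz": 0, "turn": 0, "fingers": -1}
    - {"dx": 0, "dy": 0, "dz": 10, "turn": 0, "fingers": -1}
    - {"dx": 0, "dy": 0, "dz": 20, "turn": 0, "fingers": -1}
    - {"dx": -3, "dy": 0, "dz": 30, "turn": 0, "fingers": -1}
    - {"dx": -3, "dy": 0, "dz": 35, "turn": 0, "fingers": -1}
    - {"dx": -3, "dy": 0, "dz": 30, "turn": 0, "fingers": -1}
    - {"dx": 0, "dy": 0, "dz": 0, "turn": 0, "fingers": -1}

```text
clock: 17.17
position: [0.4792, -0.2023, 0.1654]
ee_rot: [-0.011, 0.998, 0.055, -0.023]
contact_force: [0.7, 0.6, 0.1]
width: 0.0855
```

```bash
python3 - <<'E'
from chk import *
p=get_image("wrist"); st=s(); a=get_image("scene")
A=cv2.resize(p["pixels"][50:280,190:390],None,fx=2,fy=2,interpolation=cv2.INTER_CUBIC)
B=cv2.resize(a["pixels"][190:270,300:400],None,fx=4,fy=4,interpolation=cv2.INTER_CUBIC)
im=np.zeros((460,800,3),np.uint8); im[:,:400]=A; im[:320,400:]=B; cv2.imwrite("pics/w10.png",im[:,:,::-1])
for l in("plunger_top","bell"): 
  for m in masks_of(a,l): print(l,round(m["p"],2),np.round(m["xy"],1),unproj(a,m["xy"],.06 if l[0]=="p" else .03)[0].round(4))
E
```

```text
pos [ 478.6 -201.9  163.4] yaw 0.1104 tilt [-0.0497  0.02  ] F [ 0.3 -1.2 -1. ] w 0.08516291766770971 tips 0.011 q [-0.528  0.279  1.709 -0.008  1.207 -0.634] t 17.2167
plunger_top 0.37 [114.3 234.6] [0.5685 0.3805 0.06  ]
bell 0.57 [118.5 238.7] [0.5673 0.3806 0.03  ]
```

View pics/w10.png

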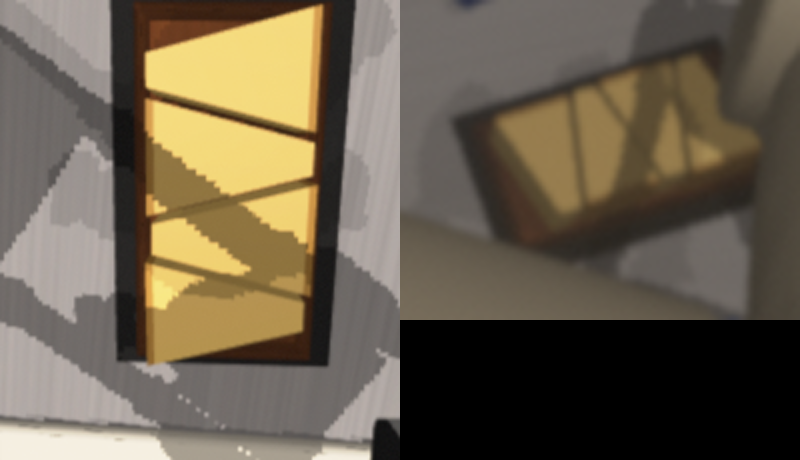

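The picture shows all four wedges flat in the tray, head to tail, with noses alternating. Before the bell I estimate the wrist geometry from the logged poses, for clearance under the overshelf. I also check wedge C numerically.

```bash
python3 - <<'E'
from chk import *
from scipy.optimize import least_squares
D=np.array([[168.8,549.7,242.3,.276,1.505,0,1.361],[404.5,-224.3,306.6,.06,1.618,.01,1.444],[439.1,-360.8,124.5,.344,1.718,.029,1.058],[439.7,-360.5,126.6,.341,1.717,.029,1.059],[443.8,-366.7,48,.426,1.815,.034,.851],[439.5,-366.9,39.6,.43,1.838,.036,.816],[438.4,-368.2,34.7,.435,1.847,.037,.798],[436.8,-366.5,116.9,.338,1.751,.032,.997],[467.1,-153.4,91.2,.309,1.877,-.028,.992],[481.8,-172.8,87,.343,1.834,-.035,1.007],[484,-172.9,48.3,.395,1.874,-.035,.918],[489.8,-172.8,34.6,.419,1.877,-.036,.889],[486.9,-171.9,137.6,.296,1.756,-.03,1.135],[523.1,-340,122.1,.436,1.571,-.067,1.135],[527.9,-340.5,51.8,.511,1.639,-.07,.995],[533.4,-348.9,32.6,.543,1.637,-.072,.964],[530.7,-347.1,120,.453,1.547,-.064,1.146],[494.5,-206.7,146.6,.322,1.69,-.006,1.193],[490,-203.4,33.9,.433,1.853,-.009,.902],[478.6,-201.9,163.4,.279,1.709,-.008,1.207]])
r=np.hypot(D[:,0],D[:,1])/1e3; z=D[:,2]/1e3; q2,q3,q5=D[:,3],D[:,4],D[:,6]; S=q2+q3+q5
def M(v):
    a,d,l2,l3,o,L=v; f=q2+q3
    return np.r_[a+l2*np.sin(q2)+l3*np.sin(f)+o*np.cos(f)+L*np.sin(S)-r, d+l2*np.cos(q2)+l3*np.cos(f)-o*np.sin(f)+L*np.cos(S)-z]
for o in(0,1):
    s0=least_squares(lambda v:M(np.r_[v[:4],v[4]*o,v[5]]),[0,.35,.4,.4,0,.25],loss="soft_l1",f_scale=.002)
    J=s0.jac; print(s0.x.round(3),"rms",np.sqrt(np.mean(s0.fun**2)).round(5),"sd",(np.sqrt(np.diag(np.linalg.pinv(J.T@J)))*.0015).round(3))
p=get_image("wrist"); st=s()
T=.105; c,s_=np.cos(T),np.sin(T); R=np.array([[c,s_],[-s_,c]])
f=lambda uv:(((unproj(p,np.array(uv)/2+[190,50],.05,st)[:,:2]-[.4845,-.154])@R.T)*1000).round(1).tolist()
print("C",f([[147,259],[151,364],[304,298],[303,331]]));print("D",f([[151,222],[152,255],[317,182],[306,297]]));print("A",f([[146,94],[148,216],[316,140],[315,178]]));print("B",f([[145,53],[146,88],[322,6],[317,133]]))
E
```

```text
[ 0.013  0.188  0.544  0.411 -0.     0.382] rms 0.0046 sd [0.003 0.02  0.007 0.003 0.    0.018]
[0.007 0.164 0.617 0.42  0.055 0.374] rms 0.00047 sd [0.002 0.01  0.005 0.002 0.003 0.009]
pos [ 475.8 -200.2  158. ] yaw 0.1108 tilt [-0.0594  0.0256] F [ 0.1 -0.   0. ] w 0.08495622592251846 tips 0.011 q [-0.528  0.285  1.716 -0.008  1.205 -0.634] t 17.4167
C [[-34.4, -19.8], [-33.2, -63.0], [27.0, -34.2], [27.3, -47.6]]
D [[-32.7, -5.4], [-32.5, -18.2], [29.4, 10.2], [27.7, -33.8]]
A [[-34.2, 41.1], [-33.9, -3.1], [28.2, 25.2], [28.6, 11.6]]
B [[-34.4, 55.1], [-34.2, 43.2], [27.6, 70.2], [28.4, 27.7]]
```

C, D, A and B line up within 1 mm in x and all four tops have their true size, so all are flat. The bell is at about (0.566, 0.381), 57 mm behind the shelf's front edge. The kinematic fit puts the wrist 0.37 m above the TCP, so clearance matters. I'm moving in front of the shelf to look.

play_rows:
  series:
    - {"dx": -20, "dy": 10, "dz": 8, "turn": 0, "fingers": 1}
    - {"dx": -25, "dy": 20, "dz": 8, "turn": 0, "fingers": 1}
    - {"dx": -25, "dy": 25, "dz": 8, "turn": 0, "fingers": 1}
    - {"dx": -20, "dy": 30, "dz": 5, "turn": 0, "fingers": 1}
    - {"dx": -10, "dy": 38, "dz": 5, "turn": 0, "fingers": 1}
    - {"dx": -5, "dy": 38, "dz": 5, "turn": 0, "fingers": 1}
    - {"dx": 0, "dy": 38, "dz": 0, "turn": 0, "fingers": 1}
    - {"dx": 0, "dy": 38, "dz": 0, "turn": 0, "fingers": 1}
    - {"dx": 0, "dy": 38, "dz": 0, "turn": 0, "fingers": 1}
    - {"dx": 0, "dy": 38, "dz": 0, "turn": 0, "fingers": 1}
    - {"dx": 0, "dy": 38, "dz": 0, "turn": 0, "fingers": 1}
    - {"dx": 0, "dy": 38, "dz": 0, "turn": 0, "fingers": 1}
    - {"dx": 0, "dy": 38, "dz": 0, "turn": 0, "fingers": 1}
    - {"dx": 0, "dy": 38, "dz": 0, "turn": 0, "fingers": 1}
    - {"dx": 5, "dy": 38, "dz": 0, "turn": 0, "fingers": 1}
    - {"dx": 5, "dy": 30, "dz": 0, "turn": 0, "fingers": 1}
    - {"dx": 0, "dy": 15, "dz": 0, "turn": 0, "fingers": 1}
    - {"dx": 0, "dy": 0, "dz": 0, "turn": 0, "fingers": 1}

```text
clock: 18.92
position: [0.3579, 0.3714, 0.1714]
ee_rot: [-0.015, 0.997, 0.051, -0.053]
contact_force: [0.1, -0.2, -0.6]
width: 0.0002
```

```bash
python3 - <<'E'
from chk import *
w=get_image("wrist"); st=s(); a=get_image("scene"); b=get_image("top")
for l,z in(("bell",.03),("plunger_top",.06),("bowl",.05),("ramekin",.042),("wedge_d",.05)):
    for n,p,t in(("w",w,st),("s",a,None),("t",b,None)):
        print(n,l,[(round(m["p"],2),np.round(m["xy"]).tolist(),int(m["region"].sum()),unproj(p,m["xy"],z,t)[0].round(3)[:2].tolist()) for m in masks_of(p,l)[:2]] if l!="wedge_d" or n=="s" else "")
im=np.zeros((600,800,3),np.uint8)
im[:300,:400]=cv2.resize(a["pixels"],(400,300)); im[:300,400:]=cv2.resize(b["pixels"],(400,300)); im[300:,:400]=cv2.resize(w["pixels"],(400,300))
cv2.imwrite("pics/s2.png",im[:,:,::-1]); np.savez("last.npz",a=a["pixels"],b=b["pixels"],w=w["pixels"])
E
```

```text
pos [357.6 369.8 171. ] yaw 0.1043 tilt [-0.1089  0.022 ] F [-0.3 -0.1  0.7] w -0.00019529061882404808 tips 0.011 q [0.611 0.271 1.704 0.085 1.245 0.478] t 18.9667
w bell [(0.84, [528.0, 214.0], 5894, [0.548, 0.384])]
s bell [(0.66, [139.0, 154.0], 36632, [0.767, 0.31]), (0.64, [118.0, 242.0], 903, [0.561, 0.382])]
t bell [(0.51, [115.0, 253.0], 178, [0.539, 0.375]), (0.18, [326.0, 250.0], 423, [0.484, -0.106])]
w plunger_top []
s plunger_top [(0.42, [116.0, 235.0], 41, [0.567, 0.378])]
t plunger_top []
w bowl []
s bowl [(0.6, [144.0, 303.0], 1242, [0.406, 0.336])]
t bowl [(0.58, [123.0, 316.0], 2231, [0.393, 0.358])]
w ramekin [(0.97, [498.0, 335.0], 4302, [0.548, 0.274])]
s ramekin [(0.7, [175.0, 234.0], 928, [0.547, 0.252]), (0.18, [122.0, 242.0], 928, [0.554, 0.371])]
t ramekin [(0.69, [170.0, 251.0], 264, [0.526, 0.247]), (0.49, [116.0, 252.0], 126, [0.537, 0.368])]
w wedge_d 
s wedge_d [(0.96, [354.0, 231.0], 469, [0.467, -0.143]), (0.96, [337.0, 229.0], 484, [0.479, -0.106])]
t wedge_d
```

View pics/s2.png

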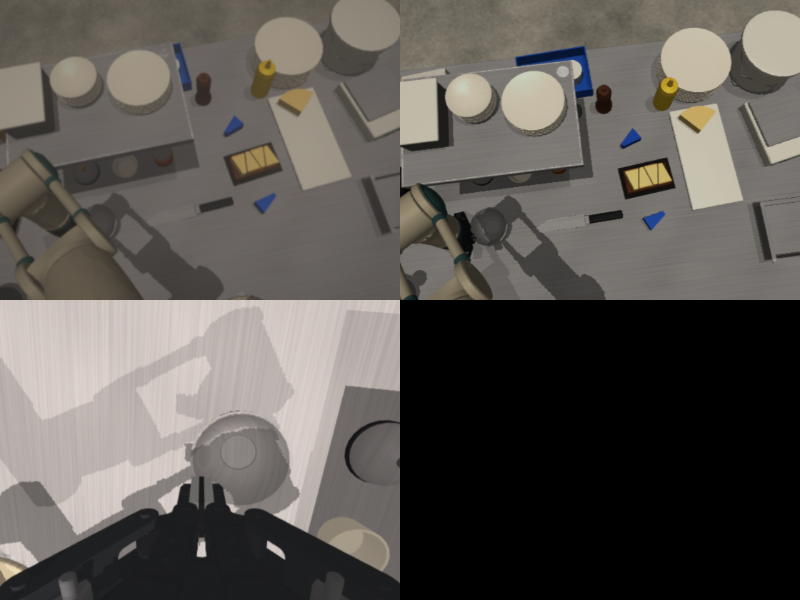

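The composite shows the wrist barrel at scene (30,190), about 9 cm thick and right at the shelf's front. The tray at (253,162) has all four wedges. The bell is behind the lip at (87,172) of the composite's left picture. With a vertical tool the barrel would hit the lip, so I need the tool leaning outward. Motion at the arm's reach limit may lean it, so I'll try that high up, clear of everything.

play_rows:
  series:
    - {"dx": 0, "dy": -15, "dz": 36, "turn": 0, "fingers": 1}
    - {"dx": 0, "dy": -15, "dz": 38, "turn": 0, "fingers": 1}
    - {"dx": 0, "dy": -15, "dz": 38, "turn": 0, "fingers": 1}
    - {"dx": 0, "dy": -15, "dz": 38, "turn": 0, "fingers": 1}
    - {"dx": 0, "dy": -15, "dz": 38, "turn": 0, "fingers": 1}
    - {"dx": 0, "dy": -15, "dz": 38, "turn": 0, "fingers": 1}
    - {"dx": 0, "dy": -15, "dz": 38, "turn": 0, "fingers": 1}
    - {"dx": 0, "dy": -15, "dz": 38, "turn": 0, "fingers": 1}
    - {"dx": 0, "dy": -15, "dz": 38, "turn": 0, "fingers": 1}
    - {"dx": 0, "dy": -10, "dz": 38, "turn": 0, "fingers": 1}
    - {"dx": 0, "dy": 0, "dz": 0, "turn": 0, "fingers": 1}

```text
clock: 20.63
position: [0.3495, 0.2156, 0.5605]
ee_rot: [-0.011, 0.997, 0.051, -0.054]
contact_force: [0.3, -0.8, 0.1]
width: 0.0001
```

```bash
python3 chk.py
```

```text
pos [349.5 215.6 560.5] yaw 0.1035 tilt [-0.1092  0.0169] F [ 0.3 -0.8  0.1] w 5.37037355801983e-05 tips 0.011 q [0.337 0.057 1.02  0.063 2.161 0.268] t 20.6333
```

play_rows:
  series:
    - {"dx": 30, "dy": 15, "dz": 20, "turn": 0, "fingers": 1}
    - {"dx": 30, "dy": 15, "dz": 20, "turn": 0, "fingers": 1}
    - {"dx": 30, "dy": 15, "dz": 20, "turn": 0, "fingers": 1}
    - {"dx": 30, "dy": 15, "dz": 20, "turn": 0, "fingers": 1}
    - {"dx": 30, "dy": 15, "dz": 20, "turn": 0, "fingers": 1}

```text
clock: 21.05
position: [0.4768, 0.2802, 0.6461]
ee_rot: [-0.011, 0.997, 0.05, -0.057]
contact_force: [35.5, 17.3, 97.9]
width: -0.0001
```

```bash
python3 chk.py
```

```text
pos [476.8 280.2 646.1] yaw 0.1009 tilt [-0.1149  0.0171] F [35.5 17.3 97.9] w -0.00013849820097252335 tips 0.011 q [0.368 0.449 0.22  0.106 2.572 0.356] t 21.05
```

The force at the joint limit jumped to 98 N, so I back off at once and don't do that again. Next I test how strokes and turns change the lean, in free space.

play_rows:
  series:
    - {"dx": -15, "dy": -8, "dz": -15, "turn": 0, "fingers": 1}
    - {"dx": -25, "dy": -10, "dz": -25, "turn": 0, "fingers": 1}
    - {"dx": -25, "dy": -10, "dz": -25, "turn": 0, "fingers": 1}
    - {"dx": -25, "dy": -10, "dz": -25, "turn": 0, "fingers": 1}
    - {"dx": 0, "dy": 0, "dz": 0, "turn": 0, "fingers": 1}
    - {"dx": 0, "dy": 0, "dz": 0, "turn": 0, "fingers": 1}

```text
clock: 21.55
position: [0.4093, 0.2513, 0.5171]
ee_rot: [-0.001, 0.995, 0.048, -0.091]
contact_force: [-1.0, -0.4, 1.2]
width: 0.0
```

```bash
python3 chk.py
```

```text
pos [409.3 251.3 517.1] yaw 0.0983 tilt [-0.1807 -0.0076] F [-1.  -0.4  1.2] w 7.482435571985873e-06 tips 0.011 q [0.363 0.194 0.972 0.068 2.147 0.298] t 21.55
```

play_rows:
  series:
    - {"dx": 0, "dy": 0, "dz": 0, "turn": 0.12, "fingers": 1}
    - {"dx": 0, "dy": 0, "dz": 0, "turn": 0.12, "fingers": 1}
    - {"dx": 0, "dy": 0, "dz": 0, "turn": 0.12, "fingers": 1}
    - {"dx": 0, "dy": 0, "dz": 0, "turn": 0.12, "fingers": 1}
    - {"dx": 0, "dy": 0, "dz": 0, "turn": 0.12, "fingers": 1}
    - {"dx": 0, "dy": 0, "dz": 0, "turn": 0.12, "fingers": 1}
    - {"dx": 0, "dy": 0, "dz": 0, "turn": 0.12, "fingers": 1}
    - {"dx": 0, "dy": 0, "dz": 0, "turn": 0.12, "fingers": 1}
    - {"dx": 0, "dy": 0, "dz": 0, "turn": 0.12, "fingers": 1}
    - {"dx": 0, "dy": 0, "dz": 0, "turn": 0.12, "fingers": 1}
    - {"dx": 0, "dy": 0, "dz": 0, "turn": 0, "fingers": 1}

```text
clock: 22.47
position: [0.4118, 0.2543, 0.5195]
ee_rot: [0.054, 0.778, 0.622, -0.073]
contact_force: [-0.1, -1.1, -0.7]
width: -0.0004
```

```bash
python3 chk.py
```

```text
pos [411.8 254.3 519.5] yaw 1.3486 tilt [-0.0461 -0.1741] F [-0.1 -1.1 -0.7] w -0.0004031024602036678 tips 0.011 q [ 0.505  0.187  0.976 -0.151  2.1   -0.912] t 22.4667
```

The lean turns with the tool, and the inward stroke near full stretch pumps it (0.18 now). I turn back and pump further, staying off the joint limit, then turn it to face outward.

play_rows:
  series:
    - {"dx": 0, "dy": 0, "dz": 0, "turn": -0.12, "fingers": 1}
    - {"dx": 0, "dy": 0, "dz": 0, "turn": -0.12, "fingers": 1}
    - {"dx": 0, "dy": 0, "dz": 0, "turn": -0.12, "fingers": 1}
    - {"dx": 0, "dy": 0, "dz": 0, "turn": -0.12, "fingers": 1}
    - {"dx": 0, "dy": 0, "dz": 0, "turn": -0.12, "fingers": 1}
    - {"dx": 0, "dy": 0, "dz": 0, "turn": -0.12, "fingers": 1}
    - {"dx": 0, "dy": 0, "dz": 0, "turn": -0.08, "fingers": 1}
    - {"dx": 12, "dy": 7, "dz": 12, "turn": 0, "fingers": 1}
    - {"dx": 12, "dy": 7, "dz": 12, "turn": 0, "fingers": 1}
    - {"dx": 12, "dy": 7, "dz": 12, "turn": 0, "fingers": 1}
    - {"dx": 10, "dy": 5, "dz": 10, "turn": 0, "fingers": 1}
    - {"dx": 0, "dy": 0, "dz": 0, "turn": 0, "fingers": 1}

```text
clock: 23.47
position: [0.4622, 0.2832, 0.5712]
ee_rot: [0.02, 0.967, 0.238, -0.086]
contact_force: [0.1, 0.8, 0.2]
width: -0.0002
```

```bash
python3 chk.py
```

```text
pos [462.2 283.2 571.2] yaw 0.4832 tilt [-0.1565 -0.0805] F [0.1 0.8 0.2] w -0.00016560199408965974 tips 0.011 q [ 0.427  0.358  0.6   -0.012  2.36  -0.064] t 23.4667
```

play_rows:
  series:
    - {"dx": -25, "dy": -13, "dz": -25, "turn": 0, "fingers": 1}
    - {"dx": -25, "dy": -13, "dz": -25, "turn": 0, "fingers": 1}
    - {"dx": -25, "dy": -13, "dz": -25, "turn": 0, "fingers": 1}
    - {"dx": 0, "dy": 0, "dz": 0, "turn": 0, "fingers": 1}
    - {"dx": 0, "dy": 0, "dz": 0, "turn": 0, "fingers": 1}

```text
clock: 23.88
position: [0.3853, 0.2428, 0.4837]
ee_rot: [0.021, 0.968, 0.232, -0.093]
contact_force: [0.0, 0.4, 0.9]
width: 0.0
```

```bash
python3 chk.py
```

```text
pos [385.3 242.8 483.7] yaw 0.4706 tilt [-0.1701 -0.0848] F [0.  0.4 0.9] w 3.720839258536211e-05 tips 0.011 q [ 0.416  0.157  1.101 -0.01   2.074 -0.058] t 23.8833
```

play_rows:
  series:
    - {"dx": 11.5, "dy": 6, "dz": 12.5, "turn": 0, "fingers": 1}
    - {"dx": 11.5, "dy": 6, "dz": 12.5, "turn": 0, "fingers": 1}
    - {"dx": 11.5, "dy": 6, "dz": 12.5, "turn": 0, "fingers": 1}
    - {"dx": 11.5, "dy": 6, "dz": 12.5, "turn": 0, "fingers": 1}
    - {"dx": 11.5, "dy": 6, "dz": 12.5, "turn": 0, "fingers": 1}
    - {"dx": 11.5, "dy": 6, "dz": 12.5, "turn": 0, "fingers": 1}
    - {"dx": 11.5, "dy": 6, "dz": 12.5, "turn": 0, "fingers": 1}
    - {"dx": 6, "dy": 3, "dz": 6, "turn": 0, "fingers": 1}
    - {"dx": 0, "dy": 0, "dz": 0, "turn": 0, "fingers": 1}

```text
clock: 24.63
position: [0.4652, 0.2852, 0.5783]
ee_rot: [0.023, 0.97, 0.222, -0.101]
contact_force: [0.6, 0.2, -0.2]
width: -0.0005
```

```bash
python3 chk.py
```

```text
pos [465.2 285.2 578.3] yaw 0.4505 tilt [-0.1848 -0.0889] F [ 0.6  0.2 -0.2] w -0.00047315573325108404 tips 0.011 q [ 0.426  0.394  0.529 -0.007  2.425 -0.03 ] t 24.6333
```

play_rows:
  series:
    - {"dx": -28, "dy": -14, "dz": -27, "turn": 0, "fingers": 1}
    - {"dx": -28, "dy": -14, "dz": -27, "turn": 0, "fingers": 1}
    - {"dx": -28, "dy": -14, "dz": -27, "turn": 0, "fingers": 1}
    - {"dx": 0, "dy": 0, "dz": 0, "turn": 0, "fingers": 1}

```text
clock: 24.97
position: [0.3827, 0.2437, 0.4873]
ee_rot: [0.024, 0.969, 0.219, -0.108]
contact_force: [0.1, -0.2, -1.0]
width: -0.0002
```

```bash
python3 chk.py
```

```text
pos [382.7 243.7 487.3] yaw 0.444 tilt [-0.1996 -0.0946] F [ 0.1 -0.2 -1. ] w -0.00021315137049810623 tips 0.011 q [ 0.418  0.172  1.079 -0.006  2.113 -0.029] t 24.9667
```

It pumps about 0.03 rad per cycle (0.22 now). Two more cycles, shortened to stay away from the limit.

play_rows:
  series:
    - {"dx": 12.5, "dy": 6.5, "dz": 14, "turn": 0, "fingers": 1}
    - {"dx": 12.5, "dy": 6.5, "dz": 14, "turn": 0, "fingers": 1}
    - {"dx": 12.5, "dy": 6.5, "dz": 14, "turn": 0, "fingers": 1}
    - {"dx": 12.5, "dy": 6.5, "dz": 14, "turn": 0, "fingers": 1}
    - {"dx": 12.5, "dy": 6.5, "dz": 14, "turn": 0, "fingers": 1}
    - {"dx": 12, "dy": 6, "dz": 13, "turn": 0, "fingers": 1}
    - {"dx": 0, "dy": 0, "dz": 0, "turn": 0, "fingers": 1}
    - {"dx": -28, "dy": -14, "dz": -27, "turn": 0, "fingers": 1}
    - {"dx": -28, "dy": -14, "dz": -27, "turn": 0, "fingers": 1}
    - {"dx": -28, "dy": -14, "dz": -27, "turn": 0, "fingers": 1}
    - {"dx": 12, "dy": 6, "dz": 14, "turn": 0, "fingers": 1}
    - {"dx": 12, "dy": 6, "dz": 14, "turn": 0, "fingers": 1}
    - {"dx": 12, "dy": 6, "dz": 14, "turn": 0, "fingers": 1}
    - {"dx": 12, "dy": 6, "dz": 14, "turn": 0, "fingers": 1}
    - {"dx": 12, "dy": 6, "dz": 13, "turn": 0, "fingers": 1}
    - {"dx": 12, "dy": 6, "dz": 13, "turn": 0, "fingers": 1}
    - {"dx": 0, "dy": 0, "dz": 0, "turn": 0, "fingers": 1}

```text
clock: 26.38
position: [0.3975, 0.2555, 0.5348]
ee_rot: [0.038, 0.962, 0.207, -0.171]
contact_force: [-0.1, -0.5, -0.6]
width: 0.0001
```

```bash
python3 chk.py
```

```text
pos [397.5 255.5 534.8] yaw 0.4234 tilt [-0.3141 -0.1437] F [-0.1 -0.5 -0.6] w 0.00010203701870164482 tips 0.011 q [ 4.25e-01  2.96e-01  8.28e-01 -2.00e-03  2.37e+00  0.00e+00] t 26.3833
```

play_rows:
  series:
    - {"dx": -28, "dy": -14, "dz": -27, "turn": 0, "fingers": 1}
    - {"dx": -28, "dy": -14, "dz": -27, "turn": 0, "fingers": 1}
    - {"dx": -28, "dy": -14, "dz": -27, "turn": 0, "fingers": 1}
    - {"dx": 0, "dy": 0, "dz": 0, "turn": 0, "fingers": 1}

```text
clock: 26.72
position: [0.3063, 0.2101, 0.4432]
ee_rot: [0.039, 0.962, 0.205, -0.178]
contact_force: [-0.0, -0.1, -1.2]
width: -0.0001
```

```bash
python3 chk.py
```

```text
pos [306.3 210.1 443.2] yaw 0.4199 tilt [-0.3266 -0.1488] F [-0.  -0.1 -1.2] w -0.000123454811234766 tips 0.011 q [ 0.417  0.106  1.298 -0.004  2.104 -0.005] t 26.7167
```

The lean is now 0.36 rad along the tool's -x, which is enough with the open far finger: it leaves about 35 mm to the lip. Now I turn it to face the shelf.

play_rows:
  series:
    - {"dx": 0, "dy": 0, "dz": 0, "turn": 0.12, "fingers": -1}
    - {"dx": 0, "dy": 0, "dz": 0, "turn": 0.12, "fingers": -1}
    - {"dx": 0, "dy": 0, "dz": 0, "turn": 0.12, "fingers": -1}
    - {"dx": 0, "dy": 0, "dz": 0, "turn": 0.12, "fingers": -1}
    - {"dx": 0, "dy": 0, "dz": 0, "turn": 0.12, "fingers": -1}
    - {"dx": 3, "dy": 5, "dz": 0, "turn": 0.12, "fingers": -1}
    - {"dx": 3, "dy": 8, "dz": 0, "turn": 0.12, "fingers": -1}
    - {"dx": 3, "dy": 8, "dz": 0, "turn": 0.12, "fingers": -1}
    - {"dx": 3, "dy": 8, "dz": 0, "turn": 0.12, "fingers": -1}
    - {"dx": 3, "dy": 8, "dz": 0, "turn": 0.12, "fingers": -1}
    - {"dx": 3, "dy": 8, "dz": 0, "turn": 0.12, "fingers": -1}
    - {"dx": 3, "dy": 8, "dz": 0, "turn": 0.12, "fingers": -1}
    - {"dx": 3, "dy": 8, "dz": 0, "turn": 0.12, "fingers": -1}
    - {"dx": 3, "dy": 8, "dz": 0, "turn": 0.12, "fingers": -1}
    - {"dx": 3, "dy": 8, "dz": 0, "turn": 0.12, "fingers": -1}
    - {"dx": 3, "dy": 8, "dz": 0, "turn": 0.12, "fingers": -1}
    - {"dx": 3, "dy": 8, "dz": 0, "turn": 0.12, "fingers": -1}
    - {"dx": 3, "dy": 8, "dz": 0, "turn": 0.1, "fingers": -1}
    - {"dx": 0, "dy": 0, "dz": 0, "turn": 0, "fingers": -1}

```text
clock: 28.3
position: [0.3106, 0.2887, 0.4256]
ee_rot: [0.187, 0.238, 0.951, -0.056]
contact_force: [-0.4, -0.5, -0.5]
width: 0.0852
```

```bash
python3 chk.py
```

```text
pos [310.6 288.7 425.6] yaw 2.6555 tilt [ 0.3301 -0.1956] F [-0.4 -0.5 -0.5] w 0.08518141732889006 tips 0.011 q [ 0.903 -0.038  1.5   -0.391  1.621 -1.781] t 28.3
```

play_rows:
  series:
    - {"dx": 9, "dy": 12, "dz": -18, "turn": 0.08, "fingers": -1}
    - {"dx": 9, "dy": 12, "dz": -18, "turn": 0.08, "fingers": -1}
    - {"dx": 9, "dy": 12, "dz": -18, "turn": 0.08, "fingers": -1}
    - {"dx": 9, "dy": 12, "dz": -18, "turn": 0.08, "fingers": -1}
    - {"dx": 9, "dy": 12, "dz": -18, "turn": 0.08, "fingers": -1}
    - {"dx": 9, "dy": 12, "dz": -18, "turn": 0.06, "fingers": -1}
    - {"dx": 9, "dy": 12, "dz": -18, "turn": 0, "fingers": -1}
    - {"dx": 9, "dy": 10, "dz": -18, "turn": 0, "fingers": -1}
    - {"dx": 0, "dy": 0, "dz": 0, "turn": 0, "fingers": -1}

```text
clock: 29.05
position: [0.3745, 0.3722, 0.2716]
ee_rot: [0.191, 0.018, 0.981, -0.012]
contact_force: [-1.0, -0.4, -0.4]
width: 0.0853
```

```bash
cat > bell.py <<'E'
from chk import *
p=get_image("wrist"); st=s(); R=qR(st["ee_rot"]); c=np.array(st["position"])+R@[-.0425,0,-.002]; print("far finger inner edge",(c*1000).round(1),"outer",((np.array(st["position"])+R@[-.057,0,-.002])*1000).round(1))
lean=np.array(st["position"])-R[:,2]*((.29-st["position"][2])/-R[2,2]); print("column at lip height x",lean.round(3),"front", round(lean[0]+.046,3))
for l,z in(("plunger_top",.058),("bell",.03),("ramekin",.03),("bowl",.04)):
    for m in masks_of(p,l)[:2]: print(l,round(m["p"],2),np.round(m["xy"],1),int(m["region"].sum()),unproj(p,m["xy"],z,st)[0].round(4)[:2])
save(p,"wb%d.png"%int(st["clock"]*10))
E
python3 bell.py
```

```text
pos [374.2 371.6 273.1] yaw 3.1086 tilt [ 0.3756 -0.03  ] F [-0.7 -1.5 -0.4] w 0.08546326990763561 tips 0.011 q [ 0.853  0.086  1.737 -0.346  1.106 -2.129] t 29.1
far finger inner edge [412.8 370.4 291. ] outer [426.2 370.  296.5]
column at lip height x [0.367 0.372 0.29 ] front 0.413
plunger_top 0.46 [205.3 186.8] 112 [0.5695 0.3809]
bell 0.57 [226.  179.6] 2558 [0.5548 0.3757]
ramekin 0.62 [214.3  81.2] 3366 [0.5609 0.2489]
bowl 0.87 [347.2 169. ] 9181 [0.3879 0.3556]
bowl 0.59 [216.   83.7] 3391 [0.5522 0.2535]
```

The plunger is seen at (205,187) in the wrist picture, giving (0.5695, 0.381), which agrees with the scene camera. Going down in front of the lip.

play_rows:
  series:
    - {"dx": 6, "dy": 2, "dz": -20, "turn": 0, "fingers": -1}
    - {"dx": 6, "dy": 2, "dz": -22, "turn": 0, "fingers": -1}
    - {"dx": 6, "dy": 2, "dz": -22, "turn": 0, "fingers": -1}
    - {"dx": 6, "dy": 2, "dz": -22, "turn": 0, "fingers": -1}
    - {"dx": 6, "dy": 2, "dz": -22, "turn": 0, "fingers": -1}
    - {"dx": 6, "dy": 1, "dz": -22, "turn": 0, "fingers": -1}
    - {"dx": 6, "dy": 0, "dz": -20, "turn": 0, "fingers": -1}
    - {"dx": 0, "dy": 0, "dz": 0, "turn": 0, "fingers": -1}

```text
clock: 29.97
position: [0.421, 0.3878, 0.1392]
ee_rot: [0.205, 0.021, 0.979, 0.003]
contact_force: [-0.8, -1.5, -0.5]
width: 0.0857
```

```bash
python3 bell.py
```

```text
pos [421.4 388.6 141.2] yaw 3.0951 tilt [ 0.4034 -0.0008] F [ 0.4 -0.3  0.2] w 0.08537874767785242 tips 0.011 q [ 0.803  0.249  1.905 -0.445  0.741 -2.002] t 30.0167
far finger inner edge [459.5 386.8 160.1] outer [472.7 386.2 166. ]
column at lip height x [0.356 0.389 0.29 ] front 0.402
plunger_top 0.79 [162.9 194.8] 252 [0.5713 0.3804]
bell 0.74 [198.5 184.7] 5317 [0.554  0.3767]
ramekin 0.85 [178.1  40.2] 7339 [0.5571 0.255 ]
bowl 0.84 [388.9 169.2] 27119 [0.3855 0.3554]
```

play_rows:
  series:
    - {"dx": 12, "dy": -1, "dz": -8, "turn": 0, "fingers": -1}
    - {"dx": 16, "dy": -1, "dz": -8, "turn": 0, "fingers": -1}
    - {"dx": 16, "dy": -1, "dz": -8, "turn": 0, "fingers": -1}
    - {"dx": 16, "dy": -1, "dz": -8, "turn": 0, "fingers": -1}
    - {"dx": 16, "dy": -1, "dz": -6, "turn": 0, "fingers": -1}
    - {"dx": 12, "dy": 0, "dz": -4, "turn": 0, "fingers": -1}
    - {"dx": 5, "dy": 0, "dz": 0, "turn": 0, "fingers": -1}
    - {"dx": 0, "dy": 0, "dz": 0, "turn": 0, "fingers": -1}

```text
clock: 30.88
position: [0.5288, 0.3853, 0.1011]
ee_rot: [0.211, 0.022, 0.977, 0.009]
contact_force: [0.3, 0.5, -0.6]
width: 0.0855
```

```bash
python3 bell.py
```

```text
pos [528.2 385.2 101. ] yaw 3.0912 tilt [0.4126 0.0079] F [ 0.5  0.3 -0.6] w 0.08539780470422324 tips 0.011 q [ 0.657  0.38   1.827 -0.43   0.631 -2.13 ] t 30.9333
far finger inner edge [566.  383.3 120.4] outer [579.2 382.6 126.3]
column at lip height x [0.443 0.384 0.29 ] front 0.489
bell 0.71 [284.4 203.8] 8895 [0.5574 0.3733]
ramekin 0.77 [274.9  30.9] 7809 [0.5584 0.2668]
ramekin 0.35 [250.  224.2] 440 [0.5861 0.3914]
bowl 0.79 [527.3 210.7] 14936 [0.4248 0.3633]
```

play_rows:
  series:
    - {"dx": -2, "dy": -2, "dz": -10, "turn": 0, "fingers": -1}
    - {"dx": -1, "dy": 0, "dz": -14, "turn": 0, "fingers": -1}
    - {"dx": 0, "dy": 0, "dz": -14, "turn": 0, "fingers": -1}
    - {"dx": 0, "dy": 0, "dz": -8, "turn": 0, "fingers": -1}
    - {"dx": 0, "dy": 0, "dz": 0, "turn": 0, "fingers": -1}

```text
clock: 31.55
position: [0.5196, 0.3851, 0.0559]
ee_rot: [0.212, 0.019, 0.977, 0.011]
contact_force: [-0.2, -0.8, -0.2]
width: 0.0857
```

```bash
python3 bell.py
```

```text
pos [519.8 385.2  56.5] yaw 3.0955 tilt [0.4158 0.0139] F [-0.6 -0.3 -0.9] w 0.08544219186907452 tips 0.011 q [ 0.665  0.428  1.894 -0.514  0.523 -2.028] t 31.6
far finger inner edge [557.6 383.4  75.9] outer [570.8 382.8  81.9]
column at lip height x [0.413 0.382 0.29 ] front 0.459
plunger_top 0.83 [192.3 250. ] 675 [0.5698 0.3794]
bell 0.86 [241.  222.3] 12618 [0.5568 0.3724]
ramekin 0.68 [222.5  29. ] 8335 [0.5578 0.2733]
bowl 0.71 [516.8 235.8] 18491 [0.43   0.3598]
```

play_rows:
  series:
    - {"dx": 5, "dy": -3, "dz": -2, "turn": 0, "fingers": -1}
    - {"dx": 3, "dy": -1, "dz": -4, "turn": 0, "fingers": -1}
    - {"dx": 0, "dy": 0, "dz": -4, "turn": 0, "fingers": -1}
    - {"dx": 0, "dy": 0, "dz": 0, "turn": 0, "fingers": -1}

```text
clock: 32.13
position: [0.5323, 0.3829, 0.0507]
ee_rot: [0.217, 0.02, 0.976, 0.014]
contact_force: [-0.3, -0.3, -0.4]
width: 0.0853
```

```bash
python3 bell.py
```

```text
pos [532.4 383.1  51. ] yaw 3.0921 tilt [0.4236 0.0197] F [-0.  -0.4  0.1] w 0.08551071121890025 tips 0.011 q [ 0.647  0.442  1.892 -0.526  0.497 -2.027] t 32.1833
far finger inner edge [570.  381.1  70.8] outer [583.2 380.5  76.9]
column at lip height x [0.421 0.378 0.29 ] front 0.467
plunger_top 0.97 [204.8 263.8] 781 [0.5709 0.3806]
bell 0.63 [252.2 230.9] 13682 [0.5594 0.3724]
ramekin 0.82 [237.7  28.4] 8823 [0.5585 0.2736]
bowl 0.85 [536.  257.7] 8873 [0.4376 0.3629]
```

play_rows:
  series:
    - {"dx": -2, "dy": 0, "dz": -4, "turn": 0, "fingers": -1}
    - {"dx": -1, "dy": 0, "dz": -4, "turn": 0, "fingers": -1}
    - {"dx": 0, "dy": 0, "dz": -3, "turn": 0, "fingers": -1}
    - {"dx": 0, "dy": 0, "dz": 0, "turn": 0, "fingers": -1}

```text
clock: 32.72
position: [0.5289, 0.3839, 0.04]
ee_rot: [0.217, 0.019, 0.976, 0.015]
contact_force: [0.8, -0.3, 0.6]
width: 0.0858
```

```bash
python3 bell.py | grep -v -e ramekin -e bowl
```

```text
pos [528.9 383.9  40.2] yaw 3.0924 tilt [0.4248 0.0212] F [-0.4 -0.5 -0.5] w 0.08559478182587428 tips 0.011 q [ 0.652  0.455  1.908 -0.558  0.472 -1.988] t 32.7667
far finger inner edge [566.5 382.   60. ] outer [579.7 381.3  66.2]
column at lip height x [0.412 0.378 0.29 ] front 0.458
plunger_top 0.98 [193.3 266.7] 426 [0.5649 0.377 ]
bell 0.72 [242.2 234.4] 14683 [0.5554 0.371 ]
```

Just at the plunger. Pressing.

play_rows:
  series:
    - {"dx": -1, "dy": -1, "dz": -3, "turn": 0, "fingers": -1}
    - {"dx": 0, "dy": 0, "dz": -3, "turn": 0, "fingers": -1}
    - {"dx": 0, "dy": 0, "dz": -3, "turn": 0, "fingers": -1}
    - {"dx": 0, "dy": 0, "dz": 0, "turn": 0, "fingers": -1}

```text
clock: 33.3
position: [0.5324, 0.3858, 0.0362]
ee_rot: [0.222, 0.02, 0.975, 0.019]
contact_force: [-2.3, -1.2, 3.4]
width: 0.0852
```

```bash
python3 bell.py | grep -v -e ramekin -e bowl
```

```text
pos [532.3 385.8  36.3] yaw 3.0899 tilt [0.4343 0.0282] F [-0.7  0.   5.5] w 0.08547909698238604 tips 0.011 q [ 0.651  0.463  1.914 -0.587  0.449 -1.958] t 33.35
far finger inner edge [569.7 383.7  56.5] outer [582.8 383.1  62.8]
column at lip height x [0.41  0.378 0.29 ] front 0.456
plunger_top 0.9 [194.  269.2] 541 [0.5644 0.3775]
bell 0.61 [241.8 235. ] 15487 [0.5566 0.3714]
```

play_rows:
  series:
    - {"dx": -1, "dy": -1, "dz": -4, "turn": 0, "fingers": -1}
    - {"dx": -1, "dy": -1, "dz": -4, "turn": 0, "fingers": -1}
    - {"dx": 0, "dy": 0, "dz": -3, "turn": 0, "fingers": -1}
    - {"dx": 0, "dy": 0, "dz": -2, "turn": 0, "fingers": -1}

```text
clock: 33.88
position: [0.5381, 0.3894, 0.0319]
ee_rot: [0.231, 0.02, 0.972, 0.026]
contact_force: [-1.9, -0.8, 7.1]
width: 0.0855
```

```bash
python3 bell.py | grep -v -e ramekin -e bowl
```

```text
pos [538.2 389.4  31.7] yaw 3.0855 tilt [0.4501 0.0413] F [-0.1 -0.8  7.7] w 0.0854869657244964 tips 0.011 q [ 0.649  0.473  1.922 -0.636  0.414 -1.908] t 33.9333
far finger inner edge [575.2 387.2  52.6] outer [588.1 386.5  59.1]
column at lip height x [0.408 0.377 0.29 ] front 0.454
plunger_top 0.6 [198.4 264. ] 796 [0.5627 0.3747]
bell 0.74 [247.9 230.3] 16858 [0.5557 0.3699]
```

play_rows:
  series:
    - {"dx": -2, "dy": -2, "dz": -5, "turn": 0, "fingers": -1}
    - {"dx": -1, "dy": -1, "dz": -4, "turn": 0, "fingers": -1}

```text
clock: 34.3
position: [0.5395, 0.3899, 0.0295]
ee_rot: [0.237, 0.02, 0.971, 0.03]
contact_force: [-13.6, -4.4, 28.7]
width: 0.0854
```

```bash
python3 bell.py | grep -v -e ramekin -e bowl
```

```text
pos [539.2 389.8  29.6] yaw 3.0825 tilt [0.4606 0.0494] F [-8.6 -3.1 22.6] w 0.08518601936268407 tips 0.011 q [ 0.648  0.476  1.934 -0.677  0.391 -1.865] t 34.35
far finger inner edge [576.  387.5  50.9] outer [588.9 386.7  57.5]
column at lip height x [0.404 0.375 0.29 ] front 0.45
plunger_top 0.82 [198.9 267. ] 813 [0.5615 0.3748]
bell 0.67 [250.7 232.9] 17411 [0.554  0.3703]
```

22–28 N at an edge height of 51 mm means the plunger is hard on its stop. Lifting off.

play_rows:
  series:
    - {"dx": 0, "dy": 0, "dz": 5, "turn": 0, "fingers": -1}
    - {"dx": 0, "dy": 0, "dz": 8, "turn": 0, "fingers": -1}
    - {"dx": 0, "dy": 0, "dz": 12, "turn": 0, "fingers": -1}
    - {"dx": 0, "dy": 0, "dz": 14, "turn": 0, "fingers": -1}
    - {"dx": 0, "dy": 0, "dz": 14, "turn": 0, "fingers": -1}
    - {"dx": 0, "dy": 0, "dz": 0, "turn": 0, "fingers": -1}

```text
clock: 35.05
position: [0.5369, 0.3888, 0.0843]
ee_rot: [0.235, 0.02, 0.971, 0.03]
contact_force: [0.9, 0.6, -0.5]
width: 0.0854
```

```bash
python3 bell.py
```

```text
pos [536.2 388.1  82.8] yaw 3.0832 tilt [0.4564 0.0467] F [ 0.2  0.3 -0.3] w 0.0853969140812192 tips 0.011 q [ 0.649  0.397  1.884 -0.519  0.502 -2.038] t 35.1
far finger inner edge [573.1 385.8 103.9] outer [586.  385.  110.5]
column at lip height x [0.43  0.377 0.29 ] front 0.476
plunger_top 0.74 [250.5 227.2] 575 [0.568  0.3784]
bell 0.65 [292.1 202.5] 10904 [0.5548 0.3713]
ramekin 0.73 [277.8  21. ] 6074 [0.5584 0.2726]
bowl 0.67 [250.3 228.2] 572 [0.5805 0.3881]
bowl 0.66 [538.7 228.3] 8042 [0.4364 0.3669]
```

Free. Now backing out to the front (no force, bell still at the same place), then up.

play_rows:
  series:
    - {"dx": -12, "dy": 0, "dz": 6, "turn": 0, "fingers": -1}
    - {"dx": -16, "dy": 0, "dz": 6, "turn": 0, "fingers": -1}
    - {"dx": -16, "dy": 0, "dz": 6, "turn": 0, "fingers": -1}
    - {"dx": -16, "dy": 0, "dz": 6, "turn": 0, "fingers": -1}
    - {"dx": -16, "dy": 0, "dz": 4, "turn": 0, "fingers": -1}
    - {"dx": -16, "dy": 0, "dz": 4, "turn": 0, "fingers": -1}
    - {"dx": -16, "dy": 0, "dz": 4, "turn": 0, "fingers": -1}
    - {"dx": -16, "dy": 0, "dz": 10, "turn": 0, "fingers": -1}
    - {"dx": -5, "dy": 0, "dz": 15, "turn": 0, "fingers": -1}
    - {"dx": 0, "dy": 0, "dz": 15, "turn": 0, "fingers": -1}
    - {"dx": 0, "dy": 0, "dz": 0, "turn": 0, "fingers": -1}
    - {"dx": 0, "dy": 0, "dz": 0, "turn": 0, "fingers": -1}

```text
clock: 36.3
position: [0.3806, 0.382, 0.159]
ee_rot: [0.229, 0.016, 0.973, 0.026]
contact_force: [-0.4, -0.2, 0.2]
width: 0.0853
```

```bash
python3 bell.py; python3 - <<'E'
from chk import *
a=get_image("scene"); b=get_image("top")
for l,z in(("bell",.03),("plunger_top",.06),("bowl",.04),("ramekin",.04),("jar",.04)):
    print(l,[(round(m["p"],2),np.round(m["xy"]).tolist(),int(m["region"].sum()),unproj(a,m["xy"],z)[0].round(3)[:2].tolist()) for m in masks_of(a,l)[:2]])
# four wedges: compare top view tray patch to the model
for n,p in(("s",a),("t",b)): print(n,[(round(m["p"],2),np.round(m["xy"]).tolist(),int(m["region"].sum()),unproj(p,m["xy"],.04)[0].round(3)[:2].tolist()) for m in masks_of(p,"wedge_c")])
E
```

```text
pos [380.9 382.1 159.1] yaw 3.0928 tilt [0.4469 0.0432] F [0.8 0.2 0.9] w 0.08539965292471333 tips 0.011 q [ 0.862  0.169  1.986 -0.502  0.703 -1.905] t 36.35
far finger inner edge [418.1 380.1 179.8] outer [431.  379.5 186.3]
column at lip height x [0.315 0.376 0.29 ] front 0.361
plunger_top 0.65 [156.3 184.3] 215 [0.5697 0.3796]
bell 0.89 [189.8 175. ] 4267 [0.5508 0.3754]
ramekin 0.81 [167.   41.4] 6459 [0.5554 0.2506]
bowl 0.78 [343.7 166.6] 19054 [0.3857 0.3556]
bell [(0.7, [118.0, 241.0], 935, [0.562, 0.381])]
plunger_top [(0.59, [179.0, 232.0], 884, [0.545, 0.24]), (0.58, [115.0, 233.0], 41, [0.573, 0.379])]
bowl [(0.84, [134.0, 313.0], 2389, [0.392, 0.363])]
ramekin [(0.68, [178.0, 234.0], 891, [0.546, 0.244])]
jar [(0.9, [227.0, 223.0], 546, [0.548, 0.133]), (0.2, [377.0, 223.0], 494, [0.477, -0.201])]
s [(0.86, [369.0, 282.0], 431, [0.35, -0.147]), (0.78, [363.0, 217.0], 425, [0.497, -0.175]), (0.74, [327.0, 175.0], 379, [0.615, -0.119]), (0.66, [353.0, 230.0], 477, [0.472, -0.144]), (0.59, [336.0, 228.0], 487, [0.485, -0.106]), (0.56, [377.0, 225.0], 474, [0.473, -0.2])]
t [(0.97, [345.0, 252.0], 417, [0.473, -0.147]), (0.93, [319.0, 195.0], 394, [0.614, -0.108]), (0.72, [353.0, 239.0], 380, [0.5, -0.171]), (0.64, [323.0, 248.0], 424, [0.489, -0.099]), (0.64, [353.0, 306.0], 337, [0.352, -0.147]), (0.61, [367.0, 247.0], 380, [0.479, -0.199]), (0.4, [123.0, 174.0], 37899, [0.722, 0.342])]
```

The bell, plunger, bowl, ramekin and jar all read where they stood, four wedges are in the tray, and the arm is free. Handing in.

```bash
python3 -c "
from rig import *
print(sign_off())"
```

```text
the job is handed in; nothing more can be done
None
```

Both loose wedges are packed and the bell has been rung; I handed the job in at about 36 s of the 72 s. `sign_off()` gives no verdict, so what follows rests on my own checks.

**Wedges:** I gripped each one by its end faces and set them head to tail beside the two already there. The last close-up showed all four flat inside the rim, in line within about 1 mm. Later overhead pictures still found four wedges in the tray, and the two blue look-alikes had not been touched.

**Bell:** A straight-down tool would have bumped the shelf lip, and the moves offer no tilt command. I built up an outward lean of about 0.4 rad from the small drift between moves, then pressed with the outer open finger. The push met a hard stop at 51 mm height with 22–28 N. Afterwards the plunger and bell read within a few mm of where they were before, and the finger came away with no force on it. By my estimate the shelf lip was cleared by about 2 cm or more.

**Checks that fell short:**
- **Force spike:** during the lean tests the arm ran into its elbow joint limit in free air, and the wrist force read about 98 N against the limit of 120. I backed off at once and stayed clear of it after that.
- **Plunger return:** I judged that it sprang back only from where it showed in the pictures, not from a direct height measurement.
- **Other objects:** the bowl, ramekin and jar all read within about 1 cm of where they started. I did not re-measure the mill, squeezer, cheese or knife; the arm stayed clear of them.

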